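Pack and lock the two-tier baking kit box

ROBOT

A 6-joint arm with a two-finger parallel gripper is mounted at the origin on a cart in front of the work surface, level with it; the furniture and walls round the work are solid. World frame = base frame: x ahead of the robot, y to its left, z up, the work surface at z = 0. Lengths are in m, angles in degrees, forces in N, time in s.
With the tool pointing down it reaches from about 0.3 to 0.75 m from the base axis. Payload 8.5 kg.
Tool frame: the origin (TCP) lies at the very end of the fingers, on their centre line; the grasp point (between the pads) lies 19 mm behind it; z points along the fingers, y is the line along which they close (so a half turn about z gives the same grasp; the last joint's range is limited). The gripper opens to 85 mm and grips with 20 to 120 N. Pads are 22 mm wide; open, the fingers measure 114 mm over their backs; the gripper's body (76 mm by 85 mm) begins 54 mm behind the grasp point. The pads swing forward as they close: fully open they stand 13 mm farther back than shut.
Start: joints at [-80.289, 21.807, 74.336, -0, 83.858, -12.336], TCP at [0.206, -0.51, 0.231] pointing down, gripper open.
Joint ranges: [-178.18, 178.18], [-50.72, 133.34], [12.68, 142.11], [-81.47, 261.47], [9.98, 163.14], [-165.26, 165.26]. Speed limits (degrees/s): [136.94, 136.94, 180, 180, 180, 180].

INTERFACE

Orientations are given as a 3x3 rotation matrix whose columns are the frame's x, y, z axes.
In Python, from rig import env gives the robot as it stands.
- The arm moves only by the tool move_arm, never from a script. Its argument "plan" is a list of rows, each a list of 7 numbers: the turn, a rotation vector about the tool's x, y, z in degrees, then the shift along the tool's x, y, z in cm, then the gripper command: -1 is shut, 1 is fully open, values between are in proportion. In form: [[ax, ay, az, tx, ty, tz, jaw], ...]. A call has 1 to 5 rows; each row is the pose to reach, as a shift and turn from the pose commanded when the call began, along the tool's axes at that moment; what a row does not reach only later rows make up. A row lasts 1/10 s, in which the tool goes at most 50 mm and 8.59 degrees, less where a joint would pass 70% of its speed; a pose out of reach is approached as far as the arm can. A call with a gripper value outside its range is refused whole. The fingers move at their own pace and stop on an object; "squeeze" is the grip in N (left out, the last holds). Time passes only in rows, so rows that repeat a pose let the fingers close. It gives the time, the measured TCP pose, the force, the opening and the grip force at its end, in the units of the state.
- env.observe(): the state, without advancing time (a new reading comes with each control period).
- env.get_image(name): name is "side" or "top" or "wrist"; returns a dict with "color" (400x640x3 uint8, red, green, blue), "fov_y" (degrees; the focal length in pixels is half the picture's height over the tangent of half this angle, whatever the lens; pixels are square), "cx", "cy" (the principal point, pixels), "distortion" ([k1, k2, p1, p2, k3] as OpenCV has them; the pictures are not rectified), "R" (3x3) and "t" (3): a world point X has camera coordinates R X + t. Camera axes: x right, y down, z forward; pixel columns grow to the right and rows downward; lengths in m; the calibration is good to about 2 mm. A picture is of the moment at which its call begins. There is no depth.
- env.close_job(): hands the job in; it is judged then, once.
Trained networks look in a picture, given as the dict that the camera call returned (one of the last four; its "shot" number tells which), for a name from the list of things; names that differ only in an ending like _2 or _b are one class to them, and where a whole thing is asked for, a point or a joint stands for the part that bears it (a point fixed in the world has none). Each returns a list of dicts, best first, with "conf" (0 to 1); they miss things now and then, are a little off and sometimes report something else, mostly with a low value. They report only what shows in the picture. A call takes as long as a camera call.
- env.outline_of(target, picture): "mask" (400x640 bool, what is visible of it) and "bbox" ([centre column, centre row, width, height] in pixels, round what is visible of it).
- env.tip_of(target, picture): "pixel" ([column, row] in pixels: a listed point, or the origin of a listed thing).
The state is a dict: "time_s": time; "q": joint angles; "qvel": joint speeds; "joint_efforts": joint torques, N m; "position": TCP position; "tool_rot": TCP orientation; "ft_force": force on the tool from outside, world axes, zero at the start; "wrist_torque": the same for the moment, N m; "grip_width": finger opening in m; "gripper_force": force on a finger pad.
Only numpy, scipy, OpenCV 4.12 (cv2) and the standard library are available. Lean on these libraries where they do the work, as an engineer would, in place of code of your own. Each camera call takes 0.05 s, during which the arm holds its last target. There are 200 camera calls.

TASK

Lift the box's divider flap by its bar until it stands wide open, stand every small spice jar upright in a well of the lower tier, then shut the flap fully and set the fluted cutter ring flat on top of it. Drive the locking pin at the flap's corner fully down with the wooden mallet (not with the gripper), and stand the mallet upright back on the worktop; leave the two tall jars and the brown bottle alone.

Things in the scene. Friction and masses are not known exactly. Their poses are not given: they have to be found in the camera images.
- kit_box: two-tier wooden kit box fixed on the worktop, 136 (x) by 186 (y) mm outside, side walls 5 mm thick and 84 mm high; origin at the centre of its underside, x points away from its front towards the hinge, y to the left seen from the front. Under the flap, the lower tier has a grey insert 22 mm high with a row of three square wells, 52 by 52 mm each, at y = -58, 0 and +58 mm
- lower_tier (a point): centre of the floor of the lower tier, which is the floor of the middle well, 5 mm above the box's underside; axes as the box
- well0 (a point): centre of the floor of the well at y = -58 mm
- well1 (a point): centre of the floor of the middle well
- well2 (a point): centre of the floor of the well at y = +58 mm
- flap (a joint): the hinged divider flap, a 6 mm board with a 9 mm lip round its upper face that covers the lower tier; its upper face is the upper tier. 0 rad = shut on the box walls, grows as the front edge is lifted, 1.57 upright, 2.2 stop leaning back. The hinge is stiff: it stays where it is left (about 2 to 5 N at the bar moves it)
- flap_hinge (a point): middle of the hinge line, at the back of the box, 87 mm above the box's underside and 68 mm behind its centre, line parallel to the box's y; the axes of this point turn with the flap
- bar (a point): middle of the steel pull bar, a round rod 12 mm thick and 100 mm long, parallel to the box's y, held 36 mm out from the flap's front edge by two arms 90 mm apart; 172 mm from the hinge line, level with it when the flap is shut
- upper_tier (a point): centre of the flap's upper face, inside its lip (about 128 by 178 mm clear); z normal to the flap, axes otherwise as the box when shut
- lock_pin (a joint): sprung locking pin in the steel ear at the flap's front right corner, 0 = up, 0.012 m = fully down in the catch block. A light spring and a catch friction resist it (5 to 7 N); it stays as deep as it is driven
- pin_head: steel head of the locking pin, 20 mm across, 8 mm thick, its underside 12 mm above the ear's collar when up and resting on it when down; origin at the centre of its underside
- pin_top (a point): centre of the top face of the pin's head, where it is struck; with the flap shut it is 118 mm above the box's underside when up and 106 mm when fully down, at x = -86, y = -78 mm from the box's centre
- mallet: small wooden upright mallet (a pounder) with a round striking base 60 mm across and 28 mm high and a vertical round handle 26 mm thick, 111 mm tall in all, about 0.3 kg; origin at the centre of the flat striking face underneath, z up the handle
- jar_a: one of the small round jars with a screw cap, 40 mm across and 68 mm tall, weighs about 70-90 g, may be absent; origin at the centre of its underside, z up its axis
- jar_b: one of the small round jars with a screw cap, 40 mm across and 72 mm tall, weighs about 70-90 g, may be absent; origin at the centre of its underside, z up its axis
- jar_c: one of the small round jars with a screw cap, 38 mm across and 66 mm tall, weighs about 70-90 g, may be absent; origin at the centre of its underside, z up its axis
- jar_d: one of the small round jars with a screw cap, 38 mm across and 66 mm tall, weighs about 70-90 g, may be absent; origin at the centre of its underside, z up its axis
- ring: fluted steel pastry cutter ring, 55 mm across and 30 mm high, about 26 g; origin at the centre of its underside, z up
- tall_jar_1: bystander: tall spice jar, 59 mm across, 125 mm tall, origin at the centre of its underside
- tall_jar_2: bystander: tall spice jar, 59 mm across, 140 mm tall, origin at the centre of its underside
- bottle: bystander: brown bottle, 47 mm across, 118 mm tall, on the marble slab (22 mm high), origin at the centre of its underside

How it is judged (in metres and radians):
On the way, in this order (a step that is already met when the one before it is completed fails the run):
1. the flap is lifted open (more than 1.4 rad) (value of joint flap above 1.4 rad), for 0.2 s.
2. with the flap open, every small jar present stands upright on the floor of a well (x of jar_a in the frame of lower_tier between -0.012 and 0.012 m and y of jar_a in the frame of lower_tier between -0.072 and 0.072 m and z of each of jar_a, jar_b, jar_c, jar_d in the frame of lower_tier below 0.006 m and angle between each of jar_a, jar_b, jar_c, jar_d's own z axis and vertical below 0.12 rad and x of jar_b in the frame of lower_tier between -0.012 and 0.012 m and y of jar_b in the frame of lower_tier between -0.072 and 0.072 m and x of jar_c in the frame of lower_tier between -0.012 and 0.012 m and y of jar_c in the frame of lower_tier between -0.072 and 0.072 m and x of jar_d in the frame of lower_tier between -0.012 and 0.012 m and y of jar_d in the frame of lower_tier between -0.072 and 0.072 m and value of joint flap above 1.2 rad), for 0.2 s.
3. the flap is shut (under 0.03 rad) over the jars (x of jar_a in the frame of lower_tier between -0.012 and 0.012 m and y of jar_a in the frame of lower_tier between -0.072 and 0.072 m and z of each of jar_a, jar_b, jar_c, jar_d in the frame of lower_tier below 0.006 m and angle between each of jar_a, jar_b, jar_c, jar_d's own z axis and vertical below 0.12 rad and x of jar_b in the frame of lower_tier between -0.012 and 0.012 m and y of jar_b in the frame of lower_tier between -0.072 and 0.072 m and x of jar_c in the frame of lower_tier between -0.012 and 0.012 m and y of jar_c in the frame of lower_tier between -0.072 and 0.072 m and x of jar_d in the frame of lower_tier between -0.012 and 0.012 m and y of jar_d in the frame of lower_tier between -0.072 and 0.072 m and value of joint flap below 0.03 rad), for 0.2 s.
4. the mallet drives the pin down (more than 10 of 12 mm), with the flap shut (value of joint lock_pin above 0.01 m and value of joint flap below 0.03 rad and contact force between mallet and pin_head above 0.5 N), for 0.02 s.
At the end, for the whole second after the job is handed in: Each small jar stands in a well (6 mm of its floor, tilt < 0.12 rad), the flap is shut (< 0.03 rad), the pin down > 10 mm, the ring flat on the flap inside its lip (6 mm, tilt < 0.1), the mallet upright on the worktop (6 mm, tilt < 0.1), all at rest (all of step 3 and value of joint lock_pin above 0.01 m and x of ring in the frame of upper_tier between -0.05 and 0.05 m and y of ring in the frame of upper_tier between -0.08 and 0.08 m and z of ring in the frame of upper_tier between -0.006 and 0.006 m and angle between each of ring, mallet's own z axis and vertical below 0.1 rad and height (world z) of mallet between -0.006 and 0.006 m and linear speed of each of jar_a, jar_b, jar_c, jar_d, ring, mallet below 0.02 m/s); the robot touches nothing.
It fails at once if the gripper itself pushes the locking pin (contact force between the fingers and pin_head above 3 N).
It fails at once if a bystander (tall jar) is shifted by more than 3 cm or tipped (distance of tall_jar_1 from where it was at the start of the episode above 0.03 m or angle between tall_jar_1's own z axis and vertical above 0.5 rad).
It fails at once if a bystander (tall jar) is shifted by more than 3 cm or tipped (distance of tall_jar_2 from where it was at the start of the episode above 0.03 m or angle between tall_jar_2's own z axis and vertical above 0.5 rad).
It fails at once if a bystander (brown bottle) is shifted by more than 3 cm or tipped (distance of bottle from where it was at the start of the episode above 0.03 m or angle between bottle's own z axis and vertical above 0.5 rad).
Of jar_a, jar_b, jar_c, jar_d only 2 to 3 are there at a start; the rules pass over those that are not, and their reading is None.
At some moment in a run one of ring, mallet may be knocked a few centimetres aside while the robot is not near it.
It also fails if it takes over 210 s, if anything falls off the work surface, if the arm or the gripper's body presses on something with over 40 N, if the wrist force passes 120 N, or if a joint passes its speed limit or range.

## Working session

There is one attempt and no reset: what is moved stays moved. The work goes in short steps, Python scripts to look and compute and a tool call to move; the robot and the scene stay as the last step left them, time stands still between calls to the robot, and variables do not carry over. Pictures are saved under pics/ and viewed, at most 14 in all, crops included, and the job is handed in when it is done.

Besides the shell and the picture viewer there is one more tool, called after "Request:" as a command line: name --pt "numbers of a row" for each row, then --argument value for the rest. move_arm: Moves the arm, as the interface text tells. Its arguments: {"type":"object","properties":{"plan":{"type":"array"},"squeeze":{"type":"number"}},"required":["plan"]}

```bash
ls; mkdir -p pics
cat > h.py <<'E'
import numpy as np, cv2
from rig import env
def K(p):
    f=200/np.tan(np.radians(p["fov_y"])/2); return np.array([[f,0,p["cx"]],[0,f,p["cy"]],[0,0,1.]])
def ray(p,px):
    u=cv2.undistortPoints(np.array([[px]],float),K(p),np.array(p["distortion"],float))[0,0]
    R=np.array(p["R"]);t=np.array(p["t"]); d=R.T@np.array([u[0],u[1],1]); return -R.T@t, d/np.linalg.norm(d)
def atz(p,px,z):
    c,d=ray(p,px); return c+d*(z-c[2])/d[2]
def tri(obs):
    A=np.zeros((3,3));b=np.zeros(3)
    for p,px in obs:
        c,d=ray(p,px);M=np.eye(3)-np.outer(d,d);A+=M;b+=M@c
    X=np.linalg.solve(A,b)
    return X,[float(np.linalg.norm((np.eye(3)-np.outer(d,d))@(X-c))) for c,d in [ray(*o) for o in obs]]
def proj(p,X):
    return cv2.projectPoints(np.array([X],float),cv2.Rodrigues(np.array(p["R"]))[0],np.array(p["t"],float),K(p),np.array(p["distortion"],float))[0][0,0]
def save(p,n): cv2.imwrite("pics/"+n+".png",p["color"][:,:,::-1])
def st():
    o=env.observe(); print("t",o["time_s"],"pos",np.round(o["position"],4),"f",np.round(o["ft_force"],1),"w",o["grip_width"],o["gripper_force"]); print(np.round(o["tool_rot"],3).tolist())
    return o
def go(X,R=None):
    """shift in tool axes (cm) and rotvec (deg) to pose"""
    o=env.observe(); T=np.array(o["tool_rot"]); s=T.T@(np.array(X)-np.array(o["position"]))*100
    rv=np.zeros(3) if R is None else np.degrees(cv2.Rodrigues(T.T@np.array(R))[0].ravel())
    print("go",np.round(rv,2),np.round(s,2))
E
cat > a.py <<'E'
from h import *
np.set_printoptions(suppress=True)
st()
P={n:env.get_image(n) for n in("side","top","wrist")}
for n in P: save(P[n],n+"0")
for T in["kit_box","lower_tier","flap_hinge","bar","upper_tier","pin_top","pin_head","mallet","jar_a","ring","tall_jar_1","bottle"]:
    obs={}
    for n in("side","top"):
        r=env.tip_of(T,P[n]); obs[n]=r
        print(T,n,[(np.round(x["pixel"]).tolist(),round(x["conf"],2),np.round(atz(P[n],x["pixel"],0),3).tolist()[:2]) for x in r[:5]])
    if obs["side"] and obs["top"]:
        X,e=tri([(P[n],obs[n][0]["pixel"]) for n in obs]); print("   tri",np.round(X,4),np.round(e,4))
E
python3 a.py
```

```text
pics
t 0.0 pos [ 0.2064 -0.5095  0.2307] f [1.  0.1 0. ] w 0.08552312242654543 0.0
[[0.927, 0.375, -0.0], [0.375, -0.927, 0.001], [0.0, -0.001, -1.0]]
kit_box side [([322.0, 224.0], 0.75, [0.557, 0.042])]
kit_box top [([316.0, 210.0], 0.59, [0.557, 0.054])]
   tri [ 0.5581  0.0532 -0.0055] [0.0011 0.0011]
lower_tier side [([325.0, 221.0], 0.85, [0.568, 0.062]), ([314.0, 257.0], 0.53, [0.523, -0.167])]
lower_tier top []
flap_hinge side [([341.0, 200.0], 0.87, [0.641, 0.228]), ([320.0, 224.0], 0.72, [0.552, 0.036]), ([290.0, 196.0], 0.46, [0.451, 0.281])]
flap_hinge top [([316.0, 178.0], 0.97, [0.679, 0.039])]
   tri [0.6267 0.0422 0.0872] [0.0055 0.0055]
bar side [([290.0, 195.0], 0.88, [0.452, 0.294])]
bar top [([319.0, 222.0], 0.74, [0.511, 0.051])]
   tri [0.4618 0.0539 0.1063] [0.0041 0.0041]
upper_tier side [([325.0, 195.0], 0.67, [0.583, 0.28]), ([285.0, 278.0], 0.42, [0.438, -0.263]), ([314.0, 259.0], 0.19, [0.522, -0.176])]
upper_tier top [([316.0, 194.0], 0.77, [0.615, 0.048])]
   tri [0.5686 0.0519 0.0996] [0.0014 0.0014]
pin_top side [([296.0, 196.0], 0.56, [0.475, 0.283])]
[... 618 characters left out ...]
], 0.59, [0.529, -0.157]), ([375.0, 182.0], 0.2, [0.634, -0.162])]
   tri [ 0.4761 -0.1764 -0.0285] [0.0625 0.0625]
ring side [([323.0, 272.0], 0.69, [0.543, -0.246])]
ring top [([316.0, 211.0], 0.42, [0.554, 0.056])]
   tri [ 0.591   0.0428 -0.1737] [0.0376 0.0376]
tall_jar_1 side [([393.0, 250.0], 0.89, [0.756, -0.149]), ([377.0, 200.0], 0.62, [0.772, 0.205])]
tall_jar_1 top [([273.0, 160.0], 0.72, [0.77, 0.181]), ([368.0, 152.0], 0.62, [0.755, -0.16])]
   tri [ 0.8565  0.1867 -0.193 ] [0.0228 0.0228]
bottle side [([276.0, 190.0], 0.53, [0.393, 0.348])]
bottle top [([250.0, 267.0], 0.54, [0.386, 0.293]), ([380.0, 208.0], 0.23, [0.531, -0.162])]
   tri [0.3883 0.2928 0.0198] [0.0085 0.0085]
```

Run:
```python
import cv2,numpy as np
a=cv2.imread("pics/side0.png")[170:320,240:440];b=cv2.imread("pics/top0.png")[130:290,230:430]
cv2.imwrite("pics/c1.png",np.vstack([cv2.resize(a,(800,600))])[:600]);cv2.imwrite("pics/c2.png",cv2.resize(b,(750,600),interpolation=2))
```

```text
(no output)
```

View pics/c1.png

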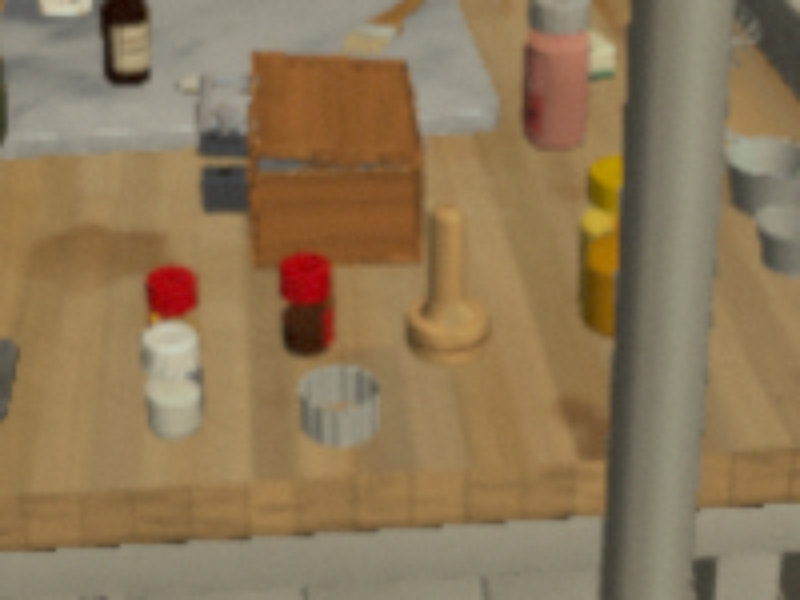

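View pics/c2.png

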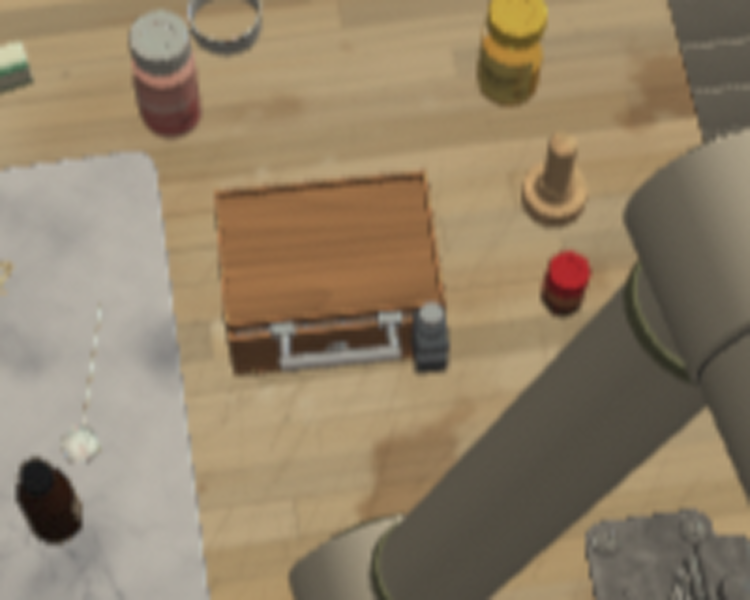

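View pics/wrist0.png

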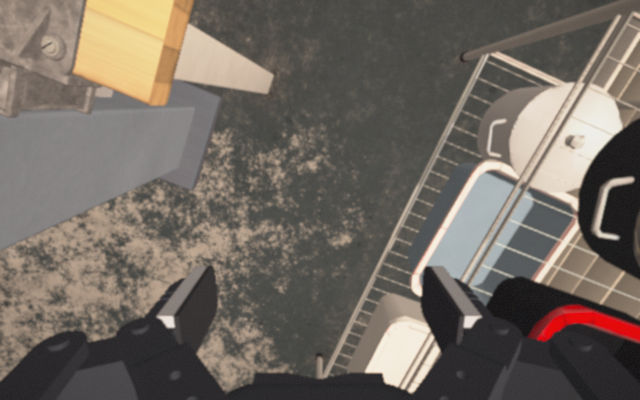

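```bash
cat > b.py <<'E'
from h import *
o=env.observe();T=np.array(o["tool_rot"]);p=env.get_image("wrist");R=np.array(p["R"])
c=-R.T@np.array(p["t"]); print("cam in tool",np.round(T.T@(c-o["position"]),3),"axes in tool\n",np.round(T.T@R.T,3),p["fov_y"])
Y=np.array([[0,1,0],[1,0,0],[0,0,-1.]])
go([0.46,-0.16,0.33],Y)
E
python3 b.py
```

```text
cam in tool [ 0.073  0.001 -0.143] axes in tool
 [[ 0.    -0.958 -0.287]
 [ 1.     0.     0.001]
 [-0.001 -0.287  0.958]] 59.79667869344933
go [  0.    -0.   -67.95] [ 36.63 -22.9   -9.87]
```

Request:
move_arm --pt "0 0 -40 18 -11.5 -9.9 1" --pt "0 0 -40 18 -11.5 -9.9 1" --pt "0 0 -40 18 -11.5 -9.9 1" --pt "0 0 -40 18 -11.5 -9.9 1" --pt "0 0 -40 18 -11.5 -9.9 1"

```text
time_s: 1.9
position: [0.3312, -0.3335, 0.332]
tool_rot: [[0.463, 0.886, 0.001], [0.886, -0.463, -0.002], [-0.001, 0.002, -1.0]]
ft_force: [1.1, -1.3, 0.3]
grip_width: 0.0855
gripper_force: 0.0
```

Request:
move_arm --pt "0 0 -28 21.6 3.2 0 1" --pt "0 0 -28 21.6 3.2 0 1" --pt "0 0 -28 21.6 3.2 0 1" --pt "0 0 -28 21.6 3.2 0 1" --pt "0 0 -28 21.6 3.2 0 1"

```text
time_s: 2.4
position: [0.4611, -0.1565, 0.3305]
tool_rot: [[-0.006, 1.0, 0.001], [1.0, 0.006, 0.0], [0.0, 0.001, -1.0]]
ft_force: [0.6, -0.1, -0.3]
grip_width: 0.0851
gripper_force: 0.0
```

```bash
cat > c.py <<'E'
from h import *
import sys
np.set_printoptions(suppress=True)
st()
P={n:env.get_image(n) for n in("top","wrist")}
save(P["wrist"],sys.argv[1])
for T in sys.argv[2:]:
    for n in P:
        print(T,n,[(np.round(x["pixel"]).tolist(),round(x["conf"],2),np.round(atz(P[n],x["pixel"],0),3).tolist()[:2]) for x in env.tip_of(T,P[n])[:6]])
E
python3 c.py w1 jar_a ring mallet pin_top bar flap_hinge upper_tier kit_box
```

```text
t 2.4 pos [ 0.4611 -0.1565  0.3305] f [ 0.6 -0.1 -0.3] w 0.08511168174187789 0.0
[[-0.006, 1.0, 0.001], [1.0, 0.006, 0.0], [0.0, 0.001, -1.0]]
jar_a top [([410.0, 232.0], 0.66, [0.432, -0.242]), ([387.0, 236.0], 0.6, [0.428, -0.163])]
jar_a wrist [([367.0, 161.0], 0.72, [0.529, -0.161])]
ring top [([406.0, 203.0], 0.52, [0.539, -0.252])]
ring wrist [([373.0, 232.0], 0.6, [0.542, -0.263]), ([370.0, 159.0], 0.57, [0.532, -0.158]), ([300.0, 224.0], 0.33, [0.436, -0.253])]
mallet top []
mallet wrist [([439.0, 166.0], 0.96, [0.628, -0.167])]
pin_top top []
pin_top wrist [([333.0, 32.0], 0.97, [0.479, -0.002])]
bar top [([320.0, 221.0], 0.78, [0.513, 0.046])]
bar wrist []
flap_hinge top [([317.0, 179.0], 0.77, [0.673, 0.037])]
flap_hinge wrist []
upper_tier top [([318.0, 195.0], 0.93, [0.61, 0.041])]
upper_tier wrist []
kit_box top [([317.0, 209.0], 0.78, [0.559, 0.051]), ([245.0, 268.0], 0.58, [0.385, 0.308])]
kit_box wrist []
```

View pics/w1.png

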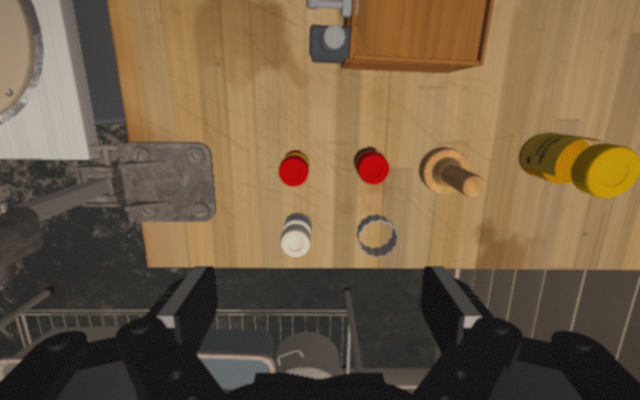

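Request:
move_arm --pt "0 0 0 20 4 0 1" --pt "0 0 0 20 4 0 1" --pt "0 0 0 20 4 0 1" --pt "0 0 0 20 4 0 1" --pt "0 0 0 20 4 0 1"

```text
time_s: 3.8
position: [0.4995, 0.0448, 0.3304]
tool_rot: [[-0.007, 1.0, 0.0], [1.0, 0.007, 0.001], [0.001, 0.0, -1.0]]
ft_force: [-0.2, -0.5, 0.3]
grip_width: 0.0853
gripper_force: 0.0
```

```bash
python3 c.py w2 pin_top bar flap_hinge upper_tier kit_box
```

```text
t 3.8 pos [0.4995 0.0448 0.3304] f [-0.2 -0.5  0.3] w 0.08526077680731786 0.0
[[-0.007, 1.0, 0.0], [1.0, 0.007, 0.001], [0.001, 0.0, -1.0]]
pin_top top [([367.0, 153.0], 0.7, [0.75, -0.154]), ([345.0, 215.0], 0.51, [0.525, -0.038])]
pin_top wrist [([295.0, 244.0], 0.79, [0.467, -0.085])]
bar top []
bar wrist [([280.0, 166.0], 0.7, [0.448, 0.03])]
flap_hinge top [([381.0, 182.0], 0.29, [0.63, -0.181])]
flap_hinge wrist [([432.0, 166.0], 0.92, [0.656, 0.032]), ([280.0, 167.0], 0.23, [0.447, 0.03])]
upper_tier top [([380.0, 210.0], 0.5, [0.524, -0.16])]
upper_tier wrist [([373.0, 167.0], 0.62, [0.575, 0.03])]
kit_box top []
kit_box wrist [([364.0, 154.0], 0.88, [0.563, 0.048])]
```

View pics/w2.png

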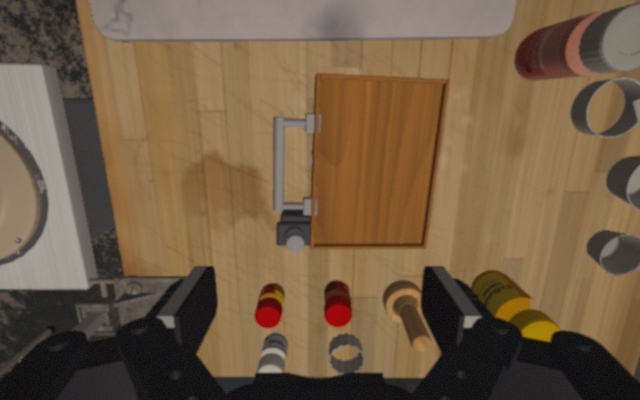

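Run:
```python
from h import *
p=env.get_image("wrist")
for n,px,z in[("bl",(446,81),.099),("fl",(317,75),.099),("fr",(312,246),.099),("br",(425,247),.099),("bar1",(279,118),.087),("bar2",(278,210),.087),("bar",(280,166.5),.087),("pin",(295,243),.118),("hinge",(432,166),.087),("ut",(373,167),.09),("box",(364,154),0)]:
    print(n,np.round(atz(p,px,z),4))
print(p["distortion"])
```

```text
bl [0.6288 0.1318 0.099 ]
fl [0.4984 0.1377 0.099 ]
fr [ 0.4924 -0.0486  0.099 ]
br [ 0.6238 -0.0499  0.099 ]
bar1 [0.4574 0.0952 0.087 ]
bar2 [ 0.4528 -0.0085  0.087 ]
bar [0.4568 0.0425 0.087 ]
pin [ 0.474  -0.0369  0.118 ]
hinge [0.6269 0.0431 0.087 ]
ut [0.5606 0.0425 0.09  ]
box [0.5618 0.044  0.    ]
[0.01511346 0.         0.         0.         0.        ]
```

Request:
move_arm --pt "0 0 2.2 0.1 -4.25 13 -0.34" --pt "0 0 2.2 0.1 -4.25 13 -0.34" --pt "0 0 2.2 0.1 -4.25 13 -0.34" --pt "0 0 2.2 0.1 -4.25 13 -0.34" --pt "0 0 2.2 0.1 -4.25 13 -0.34"

```text
time_s: 4.95
position: [0.458, 0.041, 0.2017]
tool_rot: [[0.038, 0.999, 0.002], [0.999, -0.038, -0.0], [-0.0, 0.002, -1.0]]
ft_force: [1.0, 0.1, 0.7]
grip_width: 0.0279
gripper_force: 0.0
```

```bash
python3 c.py w3 bar pin_top
python3 - <<'E'
from h import *
p=env.get_image("wrist")
print(proj(p,[.457,.046,.087]),proj(p,[.4595,.096,.087]))
for r in env.tip_of("bar",p)[:2]: print(r["pixel"],atz(p,r["pixel"],.087))
for r in env.outline_of("bar",p)[:2]: print(r["bbox"],r["conf"])
E
```

```text
t 4.95 pos [0.458  0.041  0.2017] f [1.  0.1 0.7] w 0.027905604641311883 0.0
[[0.038, 0.999, 0.002], [0.999, -0.038, -0.0], [-0.0, 0.002, -1.0]]
bar top []
bar wrist [([317.0, 195.0], 0.71, [0.458, 0.021]), ([421.0, 164.0], 0.55, [0.563, 0.049])]
pin_top top []
pin_top wrist [([343.0, 308.0], 0.64, [0.482, -0.113])]
[316.43560947 193.92420853] [317.19014205 126.81891673]
[317.2, 196.1] [0.45751755 0.04425803 0.087     ]
[445.6, 187.3, 275.3, 272.8] 0.86
[343.6, 308.5, 24.5, 27.4] 0.48
```

View pics/w3.png

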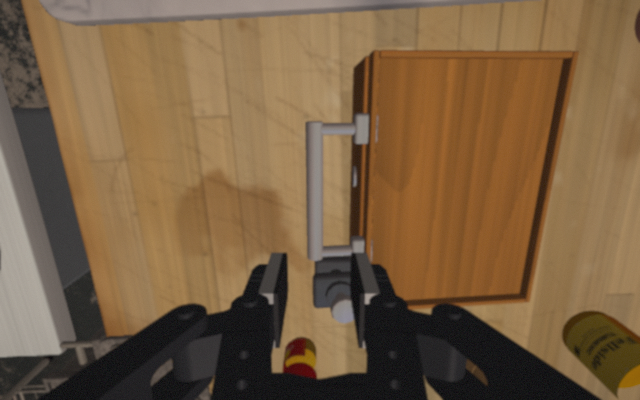

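Request:
move_arm --pt "0 0 0 0.4 0 5 -0.34" --pt "0 0 0 0.4 0 9 -0.34" --pt "0 0 0 0.4 0 12 -0.34" --pt "0 0 0 0.4 0 13.3 -0.34" --pt "0 0 0 0.4 0 13.3 -0.34" --squeeze 40

```text
time_s: 5.9
position: [0.4562, 0.0453, 0.0659]
tool_rot: [[0.038, 0.999, -0.004], [0.999, -0.038, 0.001], [0.0, -0.004, -1.0]]
ft_force: [-0.4, 0.9, 0.1]
grip_width: 0.0282
gripper_force: 0.0
```

Request:
move_arm --pt "0 0 0 0 0 0 -1" --pt "0 0 0 0 0 0 -1" --pt "0 0 0 0 0 0 -1" --pt "0 0 0 0 0 0 -1" --pt "0 0 0 0 0 0 -1" --squeeze 40

```text
time_s: 6.4
position: [0.4555, 0.0452, 0.0676]
tool_rot: [[0.037, 0.999, -0.003], [0.999, -0.037, -0.0], [-0.0, -0.003, -1.0]]
ft_force: [-7.0, -2.3, -3.7]
grip_width: 0.0108
gripper_force: 38.9
```

Request:
move_arm --pt "0 0 0 0 0.09 -1.8 -1" --pt "0 0 0 0 0.38 -3.58 -1" --pt "0 0 0 0 0.84 -5.32 -1" --pt "0 0 0 0 1.49 -7.0 -1" --pt "0 0 0 0 2.3 -8.6 -1"

```text
time_s: 6.9
position: [0.483, 0.0442, 0.1551]
tool_rot: [[0.038, 0.999, 0.008], [0.999, -0.038, -0.0], [0.0, 0.008, -1.0]]
ft_force: [22.1, 1.8, -20.8]
grip_width: 0.0107
gripper_force: 38.7
```

Request:
move_arm --pt "0 0 0 0 0.98 -1.51 -1" --pt "0 0 0 0 2.11 -2.91 -1" --pt "0 0 0 0 3.39 -4.18 -1" --pt "0 0 0 0 4.79 -5.32 -1" --pt "0 0 0 0 6.3 -6.3 -1"

```text
time_s: 7.4
position: [0.544, 0.0422, 0.2149]
tool_rot: [[0.038, 0.999, -0.001], [0.999, -0.038, 0.001], [0.001, -0.001, -1.0]]
ft_force: [13.6, 0.6, -35.3]
grip_width: 0.0107
gripper_force: 38.6
```

Request:
move_arm --pt "0 0 0 0 1.6 -0.6 -1" --pt "0 0 0 0 3.29 -1.1 -1" --pt "0 0 0 0 5.02 -1.5 -1" --pt "0 0 0 0 6.8 -1.75 -1" --pt "0 0 0 0 8.6 -1.8 -1"

```text
time_s: 7.9
position: [0.6288, 0.0392, 0.2364]
tool_rot: [[0.037, 0.999, 0.0], [0.999, -0.037, 0.0], [0.0, 0.0, -1.0]]
ft_force: [-4.4, 2.5, 2.4]
grip_width: 0.0104
gripper_force: 41.8
```

Request:
move_arm --pt "0 0 0 0 0.7 0.03 -1" --pt "0 0 0 0 1.4 0.06 -1" --pt "0 0 0 0 2.1 0.15 -1" --pt "0 0 0 0 3.0 0.3 -1" --pt "0 0 0 0 3.0 0.3 -1"

```text
time_s: 8.4
position: [0.6601, 0.038, 0.2326]
tool_rot: [[0.037, 0.999, 0.004], [0.999, -0.037, 0.001], [0.001, 0.004, -1.0]]
ft_force: [2.4, 2.2, 3.2]
grip_width: 0.0108
gripper_force: 42.5
```

Request:
move_arm --pt "0 0 0 0 0 0 -0.2" --pt "0 0 0 0 0 0 -0.2" --pt "0 0 0 0 0 0 -0.2" --pt "0 0 0 0 0 -4 -0.2" --pt "0 0 0 0 0 -7.5 -0.2"

```text
time_s: 8.9
position: [0.6586, 0.0374, 0.3071]
tool_rot: [[0.038, 0.999, -0.001], [0.999, -0.038, -0.0], [-0.0, -0.001, -1.0]]
ft_force: [0.8, -0.0, 0.9]
grip_width: 0.0341
gripper_force: 0.0
```

Request:
move_arm --pt "0 0 0 -3 -4 0 -0.2" --pt "0 0 0 -16 -17 0 0.5" --pt "0 0 0 -16 -17 0 0.5" --pt "0 0 0 -16 -17 0 0.5" --pt "0 0 0 -16 -17 0 0.5"

```text
time_s: 9.4
position: [0.4808, -0.1174, 0.3066]
tool_rot: [[0.039, 0.999, 0.0], [0.999, -0.039, -0.001], [-0.001, 0.0, -1.0]]
ft_force: [0.1, 0.1, -0.2]
grip_width: 0.0642
gripper_force: 0.0
```

Request:
move_arm --pt "0 0 0 0 0 0 0.5" --pt "0 0 0 0 0 0 0.5"

```text
time_s: 9.6
position: [0.4829, -0.1162, 0.3067]
tool_rot: [[0.039, 0.999, 0.001], [0.999, -0.039, -0.0], [-0.0, 0.001, -1.0]]
ft_force: [-0.7, 0.0, 0.2]
grip_width: 0.0642
gripper_force: 0.0
```

```bash
cat > d.py <<'E'
from h import *
import sys
st(); z=float(sys.argv[1])
p=env.get_image("wrist")
for T in sys.argv[2:]:
    for r in env.outline_of(T,p)[:6]:
        b=r["bbox"]; print(T,"outline",np.round(b),round(r["conf"],2),np.round(atz(p,b[:2],z),3))
    for r in env.tip_of(T,p)[:6]: print(T,"tip",np.round(r["pixel"]),round(r["conf"],2),np.round(atz(p,r["pixel"],0),3))
save(p,"d%d"%p["shot"]); print("d%d"%p["shot"])
hsv=cv2.cvtColor(p["color"],cv2.COLOR_RGB2HSV); m=(((hsv[...,0]<6)|(hsv[...,0]>172))&(hsv[...,1]>190)&(hsv[...,2]>60)).astype(np.uint8)
n,_,s,c=cv2.connectedComponentsWithStats(m)
for i in range(1,n):
    if s[i,4]>150: print("red",s[i],np.round(c[i]),np.round(atz(p,c[i],.062),4))
E
python3 d.py 0.065 jar_a ring mallet
```

```text
t 9.6 pos [ 0.4829 -0.1162  0.3067] f [-0.7  0.   0.2] w 0.06418594100396881 0.0
[[0.039, 0.999, 0.001], [0.999, -0.039, -0.0], [-0.0, 0.001, -1.0]]
jar_a outline [358. 201.  37.  39.] 0.88 [ 0.528 -0.155  0.065]
jar_a outline [278. 206.  38.  45.] 0.8 [ 0.435 -0.157  0.065]
jar_a outline [284. 271.  36.  51.] 0.63 [ 0.437 -0.24   0.065]
jar_a outline [368. 266.  41.  43.] 0.52 [ 0.54  -0.238  0.065]
jar_a outline [464.  53. 352. 106.] 0.33 [ 0.636 -0.003  0.065]
jar_a tip [357. 192.] 0.73 [ 0.533 -0.162  0.   ]
jar_a tip [289. 255.] 0.72 [ 0.438 -0.248  0.   ]
jar_a tip [281. 202.] 0.7 [ 0.431 -0.171  0.   ]
ring tip [367. 262.] 0.8 [ 0.547 -0.264  0.   ]
mallet outline [438. 205.  65.  54.] 0.56 [ 0.619 -0.164  0.065]
mallet outline [611.  71.  13.  14.] 0.48 [ 0.787 -0.027  0.065]
mallet tip [428. 195.] 0.92 [ 0.628 -0.169  0.   ]
mallet tip [380.  16.] 0.3 [0.561 0.047 0.   ]
d13
red [342 186  32  34 861] [357. 202.] [ 0.5268 -0.1576  0.062 ]
red [262 194  30  31 737] [276. 209.] [ 0.4326 -0.162   0.062 ]
```

Request:
move_arm --pt "0 0 0 -4.2 4.7 0 0.5" --pt "0 0 0 -4.2 4.7 5 0.5" --pt "0 0 0 -4.2 4.7 10 0.5" --pt "0 0 0 -4.2 4.7 15 0.5" --pt "0 0 0 -4.2 4.7 15 0.5"

```text
time_s: 10.45
position: [0.5261, -0.158, 0.1508]
tool_rot: [[0.037, 0.999, -0.011], [0.999, -0.037, 0.006], [0.006, -0.011, -1.0]]
ft_force: [-0.8, -0.3, 0.2]
grip_width: 0.064
gripper_force: 0.0
```

```bash
python3 d.py 0.065 jar_a
```

```text
t 10.45 pos [ 0.5261 -0.158   0.1508] f [-0.8 -0.3  0.2] w 0.06403174367993925 0.0
[[0.037, 0.999, -0.011], [0.999, -0.037, 0.006], [0.006, -0.011, -1.0]]
jar_a outline [322. 206.  55.  70.] 0.78 [ 0.528 -0.154  0.065]
jar_a tip [214. 203.] 0.9 [ 0.433 -0.167  0.   ]
jar_a tip [322. 190.] 0.8 [ 0.528 -0.159  0.   ]
d14
red [ 295  182   53   57 2382] [321. 210.] [ 0.5271 -0.1578  0.062 ]
red [ 161  193   57   54 2312] [189. 220.] [ 0.4341 -0.1615  0.062 ]
```

```bash
ls pics | tail -3
```

```text
w2.png
w3.png
wrist0.png
```

Request:
move_arm --pt "0 0 0 0 0.1 5 0.5" --pt "0 0 0 0 0.1 10 0.5" --pt "0 0 0 0 0.1 11.8 0.5" --pt "0 0 0 0 0.1 11.8 0.5" --pt "0 0 0 0 0.1 11.8 -0.6" --squeeze 30

```text
time_s: 11.1
position: [0.5312, -0.1605, 0.041]
tool_rot: [[0.037, 0.999, 0.004], [0.999, -0.037, -0.002], [-0.002, 0.004, -1.0]]
ft_force: [-0.1, -0.0, 0.6]
grip_width: 0.0511
gripper_force: 0.0
```

Request:
move_arm --pt "0 0 0 0 0 0 -0.6" --pt "0 0 0 0 0 0 -0.6" --pt "0 0 0 0 0 0 -0.6" --pt "0 0 0 0 0 0 -0.6"

```text
time_s: 11.5
position: [0.5309, -0.1605, 0.0411]
tool_rot: [[0.038, 0.999, 0.005], [0.999, -0.038, -0.003], [-0.002, 0.005, -1.0]]
ft_force: [-2.3, -0.4, 7.2]
grip_width: 0.0382
gripper_force: 29.1
```

Request:
move_arm --pt "0 0 0 0 0 -4 -0.6" --pt "0 0 0 0 0 -8 -0.6" --pt "0 0 0 0 0 -12 -0.6" --pt "0 0 0 0 0 -14 -0.6" --pt "0 0 0 0 0 -14 -0.6"

```text
time_s: 12.0
position: [0.5308, -0.1603, 0.1828]
tool_rot: [[0.037, 0.999, 0.008], [0.999, -0.037, -0.004], [-0.004, 0.008, -1.0]]
ft_force: [-0.2, -0.3, -0.9]
grip_width: 0.0379
gripper_force: 30.7
```

Run:
```python
from h import *
st()
C=np.array([.5609,.0428]);y=np.deg2rad(-1.8);by=np.array([-np.sin(y),np.cos(y)])
R=np.array([[by[0],by[1],0],[np.cos(y),np.sin(y),0],[0,0,-1]]).T
for d in(.058,0,-.058): w=C+d*by; go([w[0],w[1],.172],R)
```

```text
t 12.0 pos [ 0.5308 -0.1603  0.1828] f [-0.2 -0.3 -0.9] w 0.037927543015659 30.688339224798256
[[0.037, 0.999, 0.008], [0.999, -0.037, -0.004], [-0.004, 0.008, -1.0]]
go [ 0.45  0.23 -0.34] [26.21  2.21  1.  ]
go [ 0.45  0.23 -0.34] [20.41  2.24  1.02]
go [ 0.45  0.23 -0.34] [14.61  2.28  1.04]
```

Request:
move_arm --pt "0 0 0 5 0.5 0 -0.6" --pt "0 0 0 10 1 0 -0.6" --pt "0 0 0 15 1.3 0 -0.6" --pt "0 0 0 18 1.5 0 -0.6" --pt "0 0 0 18 1.5 0 -0.6"

```text
time_s: 12.5
position: [0.5507, 0.0233, 0.1778]
tool_rot: [[0.033, 0.999, -0.001], [0.999, -0.033, 0.001], [0.001, -0.001, -1.0]]
ft_force: [-0.1, -1.5, -1.2]
grip_width: 0.0379
gripper_force: 30.8
```

Request:
move_arm --pt "0.4 0.2 -0.3 4 0.4 0 -0.6" --pt "0.4 0.2 -0.3 8.2 0.7 0 -0.6" --pt "0.4 0.2 -0.3 8.2 0.7 0 -0.6" --pt "0.4 0.2 -0.3 8.2 0.7 0 -0.6"

```text
time_s: 12.9
position: [0.561, 0.1013, 0.1778]
tool_rot: [[0.031, 0.999, -0.008], [1.0, -0.031, 0.003], [0.003, -0.008, -1.0]]
ft_force: [0.5, -0.1, -0.8]
grip_width: 0.0381
gripper_force: 30.8
```

```bash
cat > e.py <<'E'
from h import *
import sys
st(); k=float(sys.argv[1])
p=env.get_image("wrist"); save(p,sys.argv[2]); 
C=np.array([.5609,.0428]);y=np.deg2rad(-1.8);by=np.array([-np.sin(y),np.cos(y)]);bx=np.array([by[1],-by[0]])
w=C+k*by; R=np.array([[by[0],by[1],0],[bx[0],bx[1],0],[0,0,-1]]).T
go([w[0],w[1],.05],R)
im=p["color"][:,:,::-1].copy()
for d in(-.058,0,.058):
  q=C+d*by
  for a,b in((-1,-1),(-1,1),(1,1),(1,-1)):
    c=q+.026*a*bx+.026*b*by; u=proj(p,[*c,.027]); cv2.circle(im,tuple(int(v) for v in u),3,(0,255,0),1)
for z in(.084,):
  for a,b in((-1,-1),(-1,1),(1,1),(1,-1)):
    c=C+.063*a*bx+.088*b*by; u=proj(p,[*c,z]); cv2.circle(im,tuple(int(v) for v in u),3,(255,0,0),1)
cv2.imwrite("pics/"+sys.argv[2]+".png",im)
E
python3 e.py 0.058 e1
```

```text
t 12.9 pos [0.561  0.1013 0.1778] f [ 0.5 -0.1 -0.8] w 0.03807509328376748 30.81645244063111
[[0.031, 0.999, -0.008], [1.0, -0.031, 0.003], [0.003, -0.008, -1.0]]
go [-0.44 -0.18 -0.06] [-0.02  0.26 12.79]
```

View pics/e1.png

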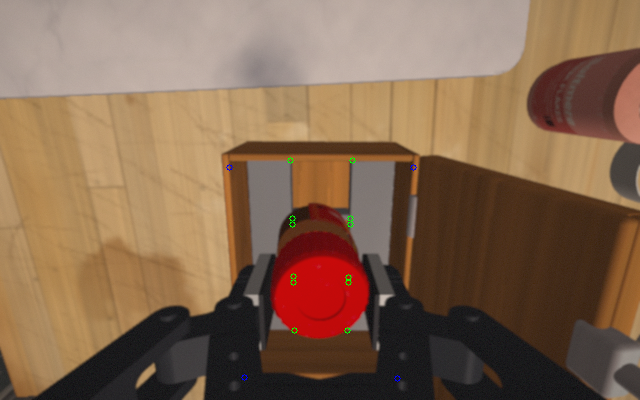

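Run:
```python
from h import *
p=env.get_image("wrist")
C=np.array([.5609,.0428]);y=np.deg2rad(-1.8);by=np.array([-np.sin(y),np.cos(y)]);bx=np.array([by[1],-by[0]])
for n,d,z in(("wallout0",.093,0),("wallouttop",.093,.084),("wallintop",.088,.084),("w2 near floor",.032,.005),("w2 near top",.032,.027)):
    print(n,proj(p,[*(C+d*by),z]))
c=p["color"]
for col in(262,320,345,380): print(col,[(r,c[r,col].tolist()) for r in range(138,172,2)])
print([(r,c[r,346].tolist()) for r in range(200,232,2)])
```

```text
wallout0 [321.21364724 144.75371624]
wallouttop [321.27405649 158.96230065]
wallintop [321.26393482 166.22191972]
w2 near floor [321.13083498 210.10877854]
w2 near top [321.13754959 217.40950296]
262 [(138, [193, 158, 111]), (140, [137, 108, 74]), (142, [84, 55, 34]), (144, [81, 49, 24]), (146, [82, 51, 32]), (148, [81, 50, 27]), (150, [79, 51, 28]), (152, [93, 56, 32]), (154, [142, 86, 42]), (156, [157, 97, 44]), (158, [157, 103, 56]), (160, [133, 114, 103]), (162, [125, 118, 114]), (164, [123, 115, 112]), (166, [125, 117, 113]), (168, [125, 117, 114]), (170, [127, 118, 114])]
320 [(138, [192, 156, 111]), (140, [151, 119, 85]), (142, [81, 50, 22]), (144, [82, 51, 31]), (146, [82, 54, 29]), (148, [80, 51, 29]), (150, [78, 48, 22]), (152, [91, 54, 27]), (154, [146, 88, 40]), (156, [168, 106, 53]), (158, [160, 104, 47]), (160, [153, 96, 45]), (162, [158, 97, 46]), (164, [159, 101, 46]), (166, [160, 100, 47]), (168, [159, 99, 49]), (170, [161, 100, 48])]
345 [(138, [186, 149, 101]), (140, [150, 116, 76]), (142, [83, 52, 27]), (144, [84, 55, 34]), (146, [81, 50, 29]), (148, [81, 52, 31])
[... 293 characters left out ...]
, 83]), (142, [85, 55, 32]), (144, [81, 50, 26]), (146, [79, 49, 24]), (148, [81, 52, 29]), (150, [79, 49, 32]), (152, [86, 54, 29]), (154, [136, 84, 43]), (156, [158, 97, 47]), (158, [157, 102, 54]), (160, [130, 107, 95]), (162, [125, 118, 115]), (164, [126, 118, 114]), (166, [126, 118, 114]), (168, [126, 117, 114]), (170, [125, 116, 112])]
[(200, [164, 104, 50]), (202, [163, 104, 50]), (204, [161, 101, 48]), (206, [142, 91, 50]), (208, [67, 59, 54]), (210, [59, 55, 53]), (212, [69, 64, 61]), (214, [107, 100, 97]), (216, [125, 117, 115]), (218, [136, 119, 108]), (220, [152, 99, 60]), (222, [137, 82, 44]), (224, [117, 69, 41]), (226, [108, 64, 26]), (228, [106, 54, 12]), (230, [99, 37, 25])]
```

Request:
move_arm --pt "-0.4 -0.2 0 0.1 0.25 2 -0.6" --pt "-0.4 -0.2 0 0.1 0.25 5 -0.6" --pt "-0.4 -0.2 0 0.1 0.25 8 -0.6" --pt "-0.4 -0.2 0 0.1 0.25 10 -0.6" --pt "-0.4 -0.2 0 0.1 0.25 11 -0.6"

```text
time_s: 13.5
position: [0.5624, 0.1013, 0.0666]
tool_rot: [[0.034, 0.999, -0.003], [0.999, -0.034, -0.0], [-0.0, -0.003, -1.0]]
ft_force: [-0.5, -0.7, -0.4]
grip_width: 0.0376
gripper_force: 30.8
```

Request:
move_arm --pt "0 0 0 0 0 0.7 -0.6" --pt "0 0 0 0 0 1.3 -0.6" --pt "0 0 0 0 0 1.6 -0.6"

```text
time_s: 13.8
position: [0.5634, 0.1024, 0.0525]
tool_rot: [[0.033, 0.999, 0.001], [0.999, -0.033, -0.0], [0.0, 0.001, -1.0]]
ft_force: [-0.1, -0.4, -1.6]
grip_width: 0.0379
gripper_force: 30.8
```

Request:
move_arm --pt "0 0 0 0 0 0.3 -0.6" --pt "0 0 0 0 0 0.6 -0.6" --pt "0 0 0 0 0 0.6 -0.6"

```text
time_s: 14.1
position: [0.5633, 0.1027, 0.0465]
tool_rot: [[0.032, 0.999, 0.001], [0.999, -0.032, 0.0], [0.0, 0.001, -1.0]]
ft_force: [-0.4, 0.0, -0.4]
grip_width: 0.0377
gripper_force: 30.6
```

Request:
move_arm --pt "0 0 0 0 0 0.1 0.4" --pt "0 0 0 0 0 0.1 0.4" --pt "0 0 0 0 0 0.1 0.4" --pt "0 0 0 0 0 0 0.4"

```text
time_s: 14.5
position: [0.563, 0.1026, 0.0463]
tool_rot: [[0.032, 0.999, -0.0], [0.999, -0.032, 0.0], [0.0, -0.0, -1.0]]
ft_force: [-0.6, 0.4, 0.5]
grip_width: 0.0601
gripper_force: 0.0
```

Request:
move_arm --pt "0 0 0 0 0 -3 0.4" --pt "0 0 0 0 0 -7 0.4" --pt "0 0 0 0 0 -11 0.4" --pt "0 0 0 0 0 -15 0.4" --pt "0 0 0 -2 -1 -15 0.4"

```text
time_s: 15.0
position: [0.5548, 0.084, 0.2018]
tool_rot: [[0.03, 0.999, 0.011], [1.0, -0.03, -0.0], [0.0, 0.011, -1.0]]
ft_force: [-0.3, 0.1, -0.6]
grip_width: 0.0597
gripper_force: 0.0
```

Run:
```python
from h import *
st(); go([.434,-.164,.15])
p=env.get_image("wrist")
for r in env.tip_of("jar_a",p)[:4]: print(r["pixel"],r["conf"],atz(p,r["pixel"],.005))
hsv=cv2.cvtColor(p["color"],cv2.COLOR_RGB2HSV); m=(((hsv[...,0]<6)|(hsv[...,0]>172))&(hsv[...,1]>190)&(hsv[...,2]>60)).astype(np.uint8)
n,_,s,c=cv2.connectedComponentsWithStats(m)
for i in range(1,n):
    if s[i,4]>150: print("red",s[i],np.round(c[i]),np.round(atz(p,c[i],.067),4))
```

```text
t 15.0 pos [0.5548 0.084  0.2018] f [-0.3  0.1 -0.6] w 0.05974264016850241 0.0
[[0.03, 0.999, 0.011], [1.0, -0.03, -0.0], [0.0, 0.011, -1.0]]
go [0. 0. 0.] [-25.15 -11.38   5.05]
[322.5, 160.0] 0.69 [0.56187372 0.10141962 0.005     ]
red [ 298  144   46   49 1732] [321. 168.] [0.5592 0.1049 0.067 ]
```

Request:
move_arm --pt "0 0 0 -4.5 -2 0 0.4" --pt "0 0 0 -9 -4 0 0.4" --pt "0 0 0 -13 -6 0 0.4" --pt "0 0 0 -16 -7 0 0.4" --pt "0 0 0 -16 -7 0 0.4"

```text
time_s: 15.6
position: [0.4763, -0.0771, 0.1959]
tool_rot: [[0.037, 0.999, -0.001], [0.999, -0.037, 0.0], [0.0, -0.001, -1.0]]
ft_force: [0.7, -0.1, 0.3]
grip_width: 0.06
gripper_force: 0.0
```

Request:
move_arm --pt "0 0 0 -4 -2 0 0.5" --pt "0 0 0 -8 -4 2 0.5" --pt "0 0 0 -9.1 -4.4 5 0.5" --pt "0 0 0 -9.1 -4.4 5 0.5" --pt "0 0 0 -9.1 -4.4 5 0.5"

```text
time_s: 16.1
position: [0.4309, -0.1634, 0.1465]
tool_rot: [[0.032, 0.999, -0.001], [0.999, -0.032, 0.001], [0.001, -0.001, -1.0]]
ft_force: [0.2, 0.2, 0.7]
grip_width: 0.0642
gripper_force: 0.0
```

```bash
python3 d.py 0.065 jar_a
```

```text
t 16.1 pos [ 0.4309 -0.1634  0.1465] f [0.2 0.2 0.7] w 0.06421351079445194 0.0
[[0.032, 0.999, -0.001], [0.999, -0.032, 0.001], [0.001, -0.001, -1.0]]
jar_a outline [326. 308.  54.  87.] 0.77 [ 0.434 -0.237  0.065]
jar_a outline [320. 205.  56.  66.] 0.76 [ 0.432 -0.157  0.065]
jar_a tip [320. 191.] 0.8 [ 0.432 -0.164  0.   ]
jar_a tip [324. 284.] 0.64 [ 0.433 -0.254  0.   ]
d18
red [ 294  183   51   55 2178] [319. 210.] [ 0.4317 -0.1619  0.062 ]
```

Request:
move_arm --pt "0 0 0 0 0.1 5 0.5" --pt "0 0 0 0 0.1 9 0.5" --pt "0 0 0 0 0.1 10.8 0.5" --pt "0 0 0 0 0.1 10.8 0.5" --pt "0 0 0 0 0.1 10.8 0.5"

```text
time_s: 16.75
position: [0.4323, -0.1642, 0.0394]
tool_rot: [[0.031, 1.0, 0.001], [1.0, -0.031, -0.001], [-0.001, 0.001, -1.0]]
ft_force: [-0.7, -0.1, 0.7]
grip_width: 0.064
gripper_force: 0.0
```

Request:
move_arm --pt "0 0 0 0 0 0 -0.6" --pt "0 0 0 0 0 0 -0.6" --pt "0 0 0 0 0 0 -0.6" --pt "0 0 0 0 0 0 -0.6"

```text
time_s: 17.15
position: [0.432, -0.1646, 0.0396]
tool_rot: [[0.032, 0.999, 0.002], [0.999, -0.032, -0.002], [-0.002, 0.002, -1.0]]
ft_force: [-0.9, 0.5, 7.2]
grip_width: 0.0358
gripper_force: 29.2
```

Request:
move_arm --pt "0 0 0 0 0 -4 -0.6" --pt "0 0 0 0 0 -8 -0.6" --pt "0 0 0 0 0 -12 -0.6" --pt "0 0 0 0 0 -14 -0.6" --pt "0 0 0 0 0 -14 -0.6"

```text
time_s: 17.65
position: [0.4323, -0.1648, 0.1815]
tool_rot: [[0.032, 0.999, 0.006], [0.999, -0.032, -0.004], [-0.004, 0.006, -1.0]]
ft_force: [-0.6, -0.1, -0.6]
grip_width: 0.0357
gripper_force: 30.6
```

```bash
sed -i 's/\.0428/.0464/' e.py
cat > f.py <<'E'
from h import *
import sys
st();C=np.array([.5609,.0464]);y=np.deg2rad(-1.8);by=np.array([-np.sin(y),np.cos(y)]);bx=np.array([by[1],-by[0]])
R=np.array([[by[0],by[1],0],[bx[0],bx[1],0],[0,0,-1]]).T
w=C+float(sys.argv[1])*by; go([*w,.17],R)
E
python3 f.py 0
```

```text
t 17.65 pos [ 0.4323 -0.1648  0.1815] f [-0.6 -0.1 -0.6] w 0.035704350405832926 30.643773078918457
[[0.032, 0.999, 0.006], [0.999, -0.032, -0.004], [-0.004, 0.006, -1.0]]
go [ 0.33  0.22 -0.05] [21.53 12.16  1.14]
```

Request:
move_arm --pt "0 0 0 3.5 2 0 -0.6" --pt "0 0 0 7 4 0 -0.6" --pt "0 0 0 10.5 6 0 -0.6" --pt "0 0 0 14 8 0 -0.6" --pt "0 0 0 14 8 0 -0.6"

```text
time_s: 18.15
position: [0.5168, -0.0234, 0.1771]
tool_rot: [[0.028, 1.0, -0.001], [1.0, -0.028, 0.001], [0.001, -0.001, -1.0]]
ft_force: [0.7, -0.8, -0.4]
grip_width: 0.0358
gripper_force: 30.6
```

Request:
move_arm --pt "0 0 0 3.5 2 0 -0.6" --pt "0 0 0 7.4 4.2 0 -0.6" --pt "0 0 0 7.4 4.2 0 -0.6" --pt "0 0 0 7.4 4.2 0 -0.6"

```text
time_s: 18.55
position: [0.5597, 0.0459, 0.1772]
tool_rot: [[0.031, 1.0, -0.002], [1.0, -0.031, -0.0], [-0.0, -0.002, -1.0]]
ft_force: [0.0, -0.0, -1.8]
grip_width: 0.0355
gripper_force: 30.7
```

```bash
python3 f.py 0
```

```text
t 18.55 pos [0.5597 0.0459 0.1772] f [ 0.  -0.  -1.8] w 0.03552210263617521 30.65911889076233
[[0.031, 1.0, -0.002], [1.0, -0.031, -0.0], [-0.0, -0.002, -1.0]]
go [-0.12  0.01  0.02] [0.05 0.12 0.72]
```

Request:
move_arm --pt "0 0 0 -0.1 0.1 2 -0.6" --pt "0 0 0 -0.1 0.1 5 -0.6" --pt "0 0 0 -0.1 0.1 8 -0.6" --pt "0 0 0 -0.1 0.1 11 -0.6" --pt "0 0 0 -0.1 0.1 11 -0.6"

```text
time_s: 19.05
position: [0.5585, 0.0436, 0.0649]
tool_rot: [[0.034, 0.999, -0.008], [0.999, -0.034, 0.001], [0.001, -0.008, -1.0]]
ft_force: [0.6, -0.3, 0.1]
grip_width: 0.0358
gripper_force: 30.6
```

Request:
move_arm --pt "0 0 0 0 0 0.5 -0.6" --pt "0 0 0 0 0 1 -0.6" --pt "0 0 0 0 0 1.5 -0.6" --pt "0 0 0 0 0 2 -0.6" --pt "0 0 0 0 0 2 -0.6"

```text
time_s: 19.55
position: [0.561, 0.0447, 0.048]
tool_rot: [[0.032, 0.999, -0.001], [0.999, -0.032, 0.0], [0.0, -0.001, -1.0]]
ft_force: [0.3, -0.0, -0.9]
grip_width: 0.036
gripper_force: 30.6
```

Down 2 mm, release, lift, and go toward the white jar (≈0.434, -0.250).

Request:
move_arm --pt "0 0 0 0 0 0.2 -0.6" --pt "0 0 0 0 0 0.2 0.4" --pt "0 0 0 0 0 0.2 0.4" --pt "0 0 0 0 0 0.2 0.4" --pt "0 0 0 0 0 0.2 0.4"

```text
time_s: 20.05
position: [0.5613, 0.0447, 0.0465]
tool_rot: [[0.032, 0.999, 0.0], [0.999, -0.032, -0.0], [0.0, 0.0, -1.0]]
ft_force: [-0.1, -0.2, -0.0]
grip_width: 0.0598
gripper_force: 0.0
```

Request:
move_arm --pt "0 0 0 0 0 -3 0.4" --pt "0 0 0 0 0 -7 0.4" --pt "0 0 0 0 0 -11 0.4" --pt "0 0 0 0 0 -15 0.4" --pt "0 0 0 -2 -1 -15 0.4"

```text
time_s: 20.55
position: [0.5529, 0.0258, 0.2017]
tool_rot: [[0.03, 0.999, 0.011], [1.0, -0.03, -0.001], [-0.001, 0.011, -1.0]]
ft_force: [-0.3, -1.2, -0.1]
grip_width: 0.0595
gripper_force: 0.0
```

```bash
python3 d.py 0.067 jar_a; python3 -c "
from h import *
go([.434,-.25,.15])"
```

```text
t 20.55 pos [0.5529 0.0258 0.2017] f [-0.3 -1.2 -0.1] w 0.05954396031022789 0.0
[[0.03, 0.999, 0.011], [1.0, -0.03, -0.001], [-0.001, 0.011, -1.0]]
jar_a outline [321.  95.  51.  49.] 0.66 [0.559 0.103 0.067]
jar_a outline [327. 167.  47.  50.] 0.66 [0.562 0.047 0.067]
jar_a tip [321. 160.] 0.64 [0.559 0.042 0.   ]
jar_a tip [321.  96.] 0.59 [0.56  0.103 0.   ]
d19
red [ 297   68   49   51 1940] [321.  93.] [0.5593 0.1043 0.062 ]
red [ 304  146   43   45 1525] [325. 168.] [0.5607 0.0456 0.062 ]
go [0. 0. 0.] [-27.83 -10.7    4.65]
```

Request:
move_arm --pt "0 0 0 -4 -1.5 0 0.4" --pt "0 0 0 -8 -3 0 0.4" --pt "0 0 0 -12 -4.5 0 0.4" --pt "0 0 0 -16 -6 0 0.4" --pt "0 0 0 -16 -6 0 0.4"

```text
time_s: 21.2
position: [0.4842, -0.1362, 0.1956]
tool_rot: [[0.037, 0.999, -0.002], [0.999, -0.037, 0.0], [0.0, -0.002, -1.0]]
ft_force: [0.5, 1.1, -0.3]
grip_width: 0.0596
gripper_force: 0.0
```

Request:
move_arm --pt "0 0 0 -4 -2 0 0.5" --pt "0 0 0 -8 -4 2 0.5" --pt "0 0 0 -11.8 -4.7 4 0.5" --pt "0 0 0 -11.8 -4.7 5 0.5" --pt "0 0 0 -11.8 -4.7 5 0.5"

```text
time_s: 21.7
position: [0.4343, -0.2487, 0.1445]
tool_rot: [[0.034, 0.999, -0.003], [0.999, -0.033, 0.003], [0.003, -0.003, -1.0]]
ft_force: [-0.1, 0.7, -0.4]
grip_width: 0.0642
gripper_force: 0.0
```

```bash
python3 d.py 0.065 jar_a
```

```text
t 21.7 pos [ 0.4343 -0.2487  0.1445] f [-0.1  0.7 -0.4] w 0.06419012543129977 0.0
[[0.034, 0.999, -0.003], [0.999, -0.033, 0.003], [0.003, -0.003, -1.0]]
jar_a outline [318. 211.  54.  75.] 0.77 [ 0.434 -0.246  0.065]
jar_a tip [320. 194.] 0.94 [ 0.436 -0.252  0.   ]
d20
```

Request:
move_arm --pt "0 0 0 -0.1 0.05 5 0.5" --pt "0 0 0 -0.1 0.05 9 0.5" --pt "0 0 0 -0.1 0.05 10.5 0.5" --pt "0 0 0 -0.1 0.05 10.5 0.5" --pt "0 0 0 -0.1 0.05 10.5 0.5"

```text
time_s: 22.35
position: [0.436, -0.2502, 0.0424]
tool_rot: [[0.031, 1.0, 0.001], [1.0, -0.031, -0.001], [-0.001, 0.001, -1.0]]
ft_force: [0.3, 0.0, 0.7]
grip_width: 0.0642
gripper_force: 0.0
```

Request:
move_arm --pt "0 0 0 0 0 0 -0.6" --pt "0 0 0 0 0 0 -0.6" --pt "0 0 0 0 0 0 -0.6" --pt "0 0 0 0 0 0 -0.6"

```text
time_s: 22.75
position: [0.4357, -0.2509, 0.0427]
tool_rot: [[0.032, 0.999, 0.002], [0.999, -0.032, -0.002], [-0.002, 0.002, -1.0]]
ft_force: [-0.7, 1.3, 6.6]
grip_width: 0.0378
gripper_force: 29.2
```

Request:
move_arm --pt "0 0 0 0 0 -4 -0.6" --pt "0 0 0 0 0 -8 -0.6" --pt "0 0 0 0 0 -12 -0.6" --pt "0 0 0 0 0 -14 -0.6" --pt "0 0 0 0 0 -14 -0.6"

```text
time_s: 23.25
position: [0.4359, -0.2511, 0.1845]
tool_rot: [[0.032, 0.999, 0.005], [0.999, -0.032, -0.005], [-0.004, 0.005, -1.0]]
ft_force: [0.6, 0.5, -1.1]
grip_width: 0.0376
gripper_force: 30.7
```

```bash
python3 f.py -0.058
```

```text
t 23.25 pos [ 0.4359 -0.2511  0.1845] f [ 0.6  0.5 -1.1] w 0.03763470752855872 30.677689262665808
[[0.032, 0.999, 0.005], [0.999, -0.032, -0.005], [-0.004, 0.005, -1.0]]
go [ 0.29  0.25 -0.05] [24.34 11.53  1.4 ]
```

Held 42.7 mm above its base; final TCP z ≈ 0.048.

Request:
move_arm --pt "0 0 0 4 2 0 -0.6" --pt "0 0 0 8 4 0 -0.6" --pt "0 0 0 12 6 0 -0.6" --pt "0 0 0 16 8 0 -0.6" --pt "0 0 0 16 8 0 -0.6"

```text
time_s: 23.75
position: [0.5212, -0.0887, 0.1801]
tool_rot: [[0.027, 1.0, -0.001], [1.0, -0.027, 0.002], [0.002, -0.001, -1.0]]
ft_force: [-0.3, -1.2, -0.8]
grip_width: 0.0375
gripper_force: 30.7
```

Request:
move_arm --pt "0 0 0 4 2 0 -0.6" --pt "0 0 0 8.3 3.5 0 -0.6" --pt "0 0 0 8.3 3.5 0 -0.6" --pt "0 0 0 8.3 3.5 0 -0.6"

```text
time_s: 24.15
position: [0.5574, -0.011, 0.1802]
tool_rot: [[0.031, 1.0, -0.002], [1.0, -0.031, 0.0], [-0.0, -0.002, -1.0]]
ft_force: [-0.9, 0.3, -1.3]
grip_width: 0.0381
gripper_force: 30.7
```

```bash
python3 f.py -0.058
```

```text
t 24.15 pos [ 0.5574 -0.011   0.1802] f [-0.9  0.3 -1.3] w 0.03805520819868828 30.736128380522132
[[0.031, 1.0, -0.002], [1.0, -0.031, 0.0], [-0.0, -0.002, -1.0]]
go [-0.11  0.    0.03] [-0.05  0.17  1.02]
```

Request:
move_arm --pt "0 0 0 -0.05 0.15 2 -0.6" --pt "0 0 0 -0.05 0.15 5 -0.6" --pt "0 0 0 -0.05 0.15 8 -0.6" --pt "0 0 0 -0.05 0.15 11 -0.6" --pt "0 0 0 -0.05 0.15 11 -0.6"

```text
time_s: 24.65
position: [0.5568, -0.0129, 0.0678]
tool_rot: [[0.034, 0.999, -0.008], [0.999, -0.034, 0.002], [0.001, -0.008, -1.0]]
ft_force: [-1.0, -0.3, -1.1]
grip_width: 0.0379
gripper_force: 30.7
```

Request:
move_arm --pt "0 0 0 0 0 0.5 -0.6" --pt "0 0 0 0 0 1 -0.6" --pt "0 0 0 0 0 1.5 -0.6" --pt "0 0 0 0 0 2 -0.6" --pt "0 0 0 0 0 2 -0.6"

```text
time_s: 25.15
position: [0.5592, -0.0117, 0.051]
tool_rot: [[0.032, 0.999, -0.001], [0.999, -0.032, 0.0], [0.0, -0.001, -1.0]]
ft_force: [-0.4, 0.3, -0.0]
grip_width: 0.0382
gripper_force: 30.7
```

Request:
move_arm --pt "0 0 0 0 0 0.25 -0.6" --pt "0 0 0 0 0 0.25 0.4" --pt "0 0 0 0 0 0.25 0.4" --pt "0 0 0 0 0 0.25 0.4" --pt "0 0 0 0 0 0.25 0.4"

```text
time_s: 25.65
position: [0.5595, -0.0118, 0.049]
tool_rot: [[0.032, 0.999, 0.0], [0.999, -0.032, -0.0], [-0.0, 0.0, -1.0]]
ft_force: [-0.3, -0.2, -0.6]
grip_width: 0.0599
gripper_force: 0.0
```

Request:
move_arm --pt "0 0 0 0 0 -3 0.4" --pt "0 0 0 0 0 -7 0.4" --pt "0 0 0 0 0 -11 0.4" --pt "0 0 0 0 0 -15 0.4" --pt "0 0 0 0 -1 -19 0.4"

```text
time_s: 26.15
position: [0.5495, -0.0115, 0.2405]
tool_rot: [[0.032, 0.999, 0.001], [0.999, -0.032, -0.0], [-0.0, 0.001, -1.0]]
ft_force: [0.4, 0.2, -0.1]
grip_width: 0.0599
gripper_force: 0.0
```

Request:
move_arm --pt "0 0 0 3 -3 -4 -0.2" --pt "0 0 0 6 -4 -7 -0.2" --pt "0 0 0 6 -4 -9 -0.2" --pt "0 0 0 6 -4 -9 -0.2"

```text
time_s: 26.55
position: [0.5116, 0.0505, 0.3321]
tool_rot: [[0.031, 1.0, 0.007], [1.0, -0.031, -0.001], [-0.001, 0.007, -1.0]]
ft_force: [0.2, -0.6, -0.3]
grip_width: 0.0342
gripper_force: 0.0
```

```bash
python3 d.py 0.067 jar_a
python3 - <<'E'
from h import *
P=[env.get_image("wrist"),env.get_image("side"),env.get_image("top")]
for T in("bar","flap_hinge","ring","mallet"):
  for p in P: print(T,[(np.round(r["pixel"]).tolist(),round(r["conf"],2),np.round(atz(p,r["pixel"],0),3)) for r in env.tip_of(T,p)[:2]])
E
```

```text
t 26.55 pos [0.5116 0.0505 0.3321] f [ 0.2 -0.6 -0.3] w 0.0342153939119388 0.0
[[0.031, 1.0, 0.007], [1.0, -0.031, -0.001], [-0.001, 0.007, -1.0]]
jar_a outline [356. 210.  34.  43.] 0.93 [ 0.559 -0.007  0.067]
jar_a outline [356. 166.  36.  41.] 0.76 [0.558 0.048 0.067]
jar_a outline [357. 118.  34.  32.] 0.59 [0.559 0.103 0.067]
jar_a outline [522. 303.  52.  32.] 0.47 [ 0.78  -0.144  0.067]
jar_a tip [354. 115.] 0.9 [0.562 0.105 0.   ]
jar_a tip [352. 163.] 0.83 [0.561 0.04  0.   ]
jar_a tip [352. 200.] 0.72 [ 0.56  -0.012  0.   ]
d21
red [340 101  35  34 887] [357. 117.] [0.5597 0.1038 0.062 ]
red [344 153  29  30 706] [358. 168.] [0.5612 0.0453 0.062 ]
bar [([552.0, 220.0], 0.95, array([ 0.84 , -0.051,  0.   ])), ([354.0, 202.0], 0.75, array([ 0.559, -0.015,  0.   ]))]
bar [([347.0, 180.0], 0.74, array([0.687, 0.42 , 0.   ])), ([353.0, 148.0], 0.69, array([0.765, 0.844, 0.   ]))]
bar []
flap_hinge [([423.0, 166.0], 0.93, array([0.653, 0.033, 0.   ]))]
flap_hinge [([341.0, 198.0], 0.95, array([0.643, 0.242, 0.   ]))]
flap_hinge []
ring [([345.0, 355.0], 0.87, array([ 0.543, -0.271,  0.   ])), ([351.0, 200.0], 0.46, array([ 0.555, -0.011,  0.   ]))]
ring [([324.0, 276.0], 0.66, array([ 0.542, -0.266,  0.   ])), ([275.0, 192.0], 0.47, array([0.39 , 0.325, 0.   ]))]
ring [([407.0, 202.0], 0.65, array([ 0.542, -0.257,  0.   ]))]
mallet [([551.0, 219.0], 0.53, array([ 0.838, -0.049,  0.   ])), ([346.0, 353.0], 0.16, array([ 0.545, -0.267,  0.   ]))]
mallet [([353.0, 268.0], 0.93, array([ 0.626, -0.235,  0.   ]))]
mallet [([393.0, 183.0], 0.64, array([ 0.619, -0.224,  0.   ]))]
```

Run:
```python
from h import *
p=env.get_image("wrist");s=env.get_image("side")
print(tri([(p,env.tip_of("bar",p)[0]["pixel"]),(s,env.tip_of("bar",s)[1]["pixel"])]))
print(tri([(p,env.tip_of("bar",p)[0]["pixel"]),(s,env.tip_of("bar",s)[0]["pixel"])]))
print(atz(p,env.tip_of("bar",p)[0]["pixel"],.256))
save(p,"w4"); go([.66,.040,.305]); print([ (r["bbox"],r["conf"]) for r in env.outline_of("mallet",s)[:2]])
```

```text
Traceback (most recent call last):
IndexError: list index out of range
```

Run:
```python
from h import *
p=env.get_image("wrist")
print([(r["pixel"],r["conf"],atz(p,r["pixel"],.256)) for r in env.tip_of("bar",p)])
save(p,"w4"); go([.66,.040,.305])
```

```text
[([548.5, 218.9], 0.58, array([0.66135103, 0.04387976, 0.256     ]))]
go [0. 0. 0.] [-0.5  14.89  2.38]
```

View pics/w4.png

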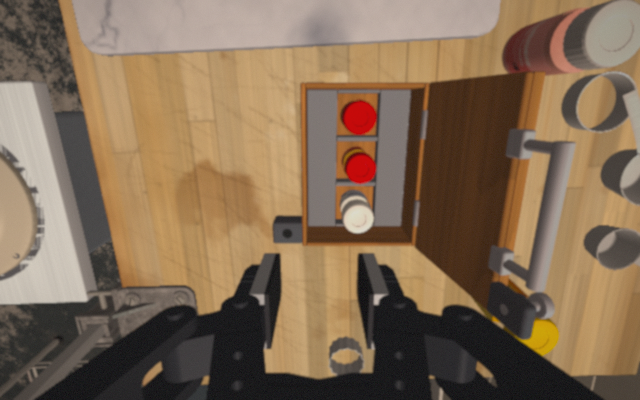

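Request:
move_arm --pt "0 0 0 -0.5 5 0 -0.2" --pt "0 0 0 -0.5 10 0 -0.2" --pt "0 0 0 -0.5 14.8 0 -0.2" --pt "0 0 0 -0.5 14.8 0 -0.2" --pt "0 0 0 -0.5 14.8 2 -0.2"

```text
time_s: 28.25
position: [0.6608, 0.0398, 0.309]
tool_rot: [[0.032, 0.999, 0.003], [0.999, -0.032, -0.0], [-0.0, 0.003, -1.0]]
ft_force: [1.3, 0.3, -0.3]
grip_width: 0.034
gripper_force: 0.0
```

Request:
move_arm --pt "0 0 0 0 0 0 -0.2" --pt "0 0 0 0 0 0 -0.2"

```text
time_s: 28.45
position: [0.6587, 0.0401, 0.3094]
tool_rot: [[0.032, 0.999, -0.0], [0.999, -0.032, 0.0], [0.0, -0.0, -1.0]]
ft_force: [-0.1, 0.5, 0.1]
grip_width: 0.0344
gripper_force: 0.0
```

Request:
move_arm --pt "0 0 0 -0.15 0.05 3 -0.2" --pt "0 0 0 -0.15 0.05 6 -0.2" --pt "0 0 0 -0.15 0.05 7.6 -0.2" --pt "0 0 0 -0.15 0.05 7.6 -0.2" --pt "0 0 0 -0.15 0.05 7.6 -0.2" --squeeze 40

```text
time_s: 28.95
position: [0.6598, 0.0385, 0.2347]
tool_rot: [[0.032, 0.999, 0.002], [0.999, -0.032, -0.0], [-0.0, 0.002, -1.0]]
ft_force: [0.1, -1.2, -0.8]
grip_width: 0.034
gripper_force: 0.0
```

Request:
move_arm --pt "0 0 0 0 0 0 -1" --pt "0 0 0 0 0 0 -1" --pt "0 0 0 0 0 0 -1" --pt "0 0 0 0 0 0 -1" --pt "0 0 0 0 0 0 -1"

```text
time_s: 29.45
position: [0.66, 0.0385, 0.2347]
tool_rot: [[0.032, 0.999, 0.003], [0.999, -0.032, -0.0], [-0.0, 0.003, -1.0]]
ft_force: [0.1, -0.1, 6.6]
grip_width: 0.0108
gripper_force: 39.1
```

Request:
move_arm --pt "0 0 0 0 -1.79 -0.2 -1" --pt "0 0 0 0 -3.59 -0.2 -1" --pt "0 0 0 0 -5.38 -0.05 -1" --pt "0 0 0 0 -7.15 0.3 -1" --pt "0 0 0 0 -8.87 0.8 -1"

```text
time_s: 29.95
position: [0.5716, 0.0414, 0.2267]
tool_rot: [[0.032, 0.999, 0.006], [0.999, -0.032, -0.0], [-0.0, 0.006, -1.0]]
ft_force: [3.2, 0.2, 5.8]
grip_width: 0.0107
gripper_force: 41.7
```

Request:
move_arm --pt "0 0 0 0 -1.66 0.7 -1" --pt "0 0 0 0 -3.23 1.58 -1" --pt "0 0 0 0 -4.71 2.61 -1" --pt "0 0 0 0 -6.07 3.79 -1" --pt "0 0 0 0 -7.29 5.11 -1"

```text
time_s: 30.45
position: [0.4983, 0.0439, 0.1748]
tool_rot: [[0.032, 0.999, 0.004], [0.999, -0.032, 0.0], [0.0, 0.004, -1.0]]
ft_force: [1.8, 1.5, 4.1]
grip_width: 0.0106
gripper_force: 44.5
```

Request:
move_arm --pt "0 0 0 0 -1.08 1.44 -1" --pt "0 0 0 0 -2.01 2.98 -1" --pt "0 0 0 0 -2.77 4.61 -1" --pt "0 0 0 0 -3.36 6.32 -1" --pt "0 0 0 0 -3.76 8.07 -1"

```text
time_s: 30.95
position: [0.4588, 0.0453, 0.0929]
tool_rot: [[0.032, 0.999, -0.002], [0.999, -0.032, 0.0], [0.0, -0.002, -1.0]]
ft_force: [-5.6, 1.0, 3.5]
grip_width: 0.0106
gripper_force: 47.3
```

Request:
move_arm --pt "0 0 0 0 -0.1 0.9 -1" --pt "0 0 0 0 -0.2 1.8 -1" --pt "0 0 0 0 -0.25 2.4 -1" --pt "0 0 0 0 -0.25 2.8 -1" --pt "0 0 0 0 -0.25 2.8 -1"

```text
time_s: 31.45
position: [0.4553, 0.0455, 0.0642]
tool_rot: [[0.032, 0.999, -0.007], [0.999, -0.032, 0.001], [0.001, -0.007, -1.0]]
ft_force: [-9.7, 0.6, -1.7]
grip_width: 0.0109
gripper_force: 47.5
```

Request:
move_arm --pt "0 0 0 0 0 0.2 -1" --pt "0 0 0 0 0 0.3 -1" --pt "0 0 0 0 0 0.3 -1"

```text
time_s: 31.75
position: [0.4552, 0.0454, 0.0615]
tool_rot: [[0.032, 0.999, -0.007], [0.999, -0.032, 0.001], [0.001, -0.007, -1.0]]
ft_force: [-11.1, 0.2, -1.4]
grip_width: 0.0107
gripper_force: 48.1
```

Request:
move_arm --pt "0 0 0 0 0 0.3 -1" --pt "0 0 0 0 0 0.5 -1" --pt "0 0 0 0 0 0.5 -1"

```text
time_s: 32.05
position: [0.4551, 0.0455, 0.0566]
tool_rot: [[0.032, 0.999, -0.007], [0.999, -0.032, 0.001], [0.001, -0.007, -1.0]]
ft_force: [-10.8, 0.5, 1.9]
grip_width: 0.0107
gripper_force: 48.5
```

Run:
```python
from h import *
p=env.get_image("wrist");save(p,"w5");s=env.get_image("side")
c=s["color"][170:250,270:350,::-1];im=np.hstack([cv2.resize(p["color"][:,:,::-1],(480,300)),cv2.resize(c,(300,300),interpolation=2)]);cv2.imwrite("pics/m1.png",im)
```

```text
(no output)
```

View pics/m1.png

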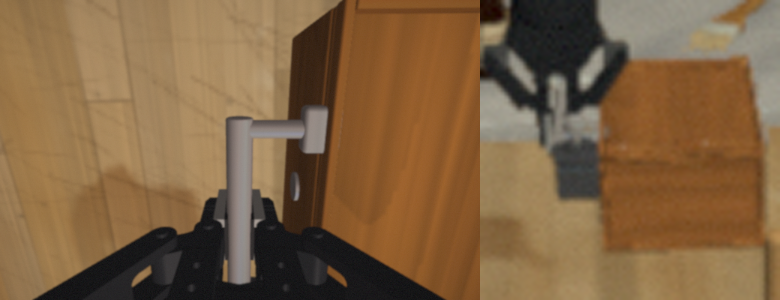

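Run:
```python
from h import *
p=env.get_image("wrist")
for px in((317,160),(417,145),(430,145)):
  for z in(.08,.087,.093,.099,.105): print(px,z,np.round(atz(p,px,z),4))
st(); print(proj(p,[.4588,.0964,.093]),proj(p,[.4588,.0964,.103]))
```

```text
(317, 160) 0.08 [0.4568 0.0985 0.08  ]
(317, 160) 0.087 [0.4569 0.0996 0.087 ]
(317, 160) 0.093 [0.457  0.1006 0.093 ]
(317, 160) 0.099 [0.4571 0.1016 0.099 ]
(317, 160) 0.105 [0.4571 0.1025 0.105 ]
(417, 145) 0.08 [0.4909 0.1026 0.08  ]
(417, 145) 0.087 [0.489  0.1035 0.087 ]
(417, 145) 0.093 [0.4874 0.1042 0.093 ]
(417, 145) 0.099 [0.4858 0.105  0.099 ]
(417, 145) 0.105 [0.4841 0.1057 0.105 ]
(430, 145) 0.08 [0.4953 0.1024 0.08  ]
(430, 145) 0.087 [0.4931 0.1033 0.087 ]
(430, 145) 0.093 [0.4913 0.1041 0.093 ]
(430, 145) 0.099 [0.4895 0.1049 0.099 ]
(430, 145) 0.105 [0.4876 0.1056 0.105 ]
t 32.2 pos [0.4551 0.0454 0.0566] f [-10.4  -0.    2.4] w 0.01043005770760424 48.49947810173035
[[0.032, 0.999, -0.007], [0.999, -0.032, 0.001], [0.001, -0.007, -1.0]]
[323.36214606 173.29074235] [323.61904242 180.22462623]
```

Request:
move_arm --pt "0 0 0 0 0 0 -0.34" --pt "0 0 0 0 0 0 -0.34" --pt "0 0 0 0 0.1 -2 -0.34" --pt "0 0 0 0 0.15 -4.5 -0.34" --pt "0 0 0 0 0.2 -6.5 -0.34"

```text
time_s: 32.7
position: [0.4608, 0.0448, 0.1235]
tool_rot: [[0.032, 0.999, 0.002], [0.999, -0.032, -0.0], [-0.0, 0.002, -1.0]]
ft_force: [0.1, 0.1, 0.5]
grip_width: 0.0282
gripper_force: 0.0
```

Request:
move_arm --pt "0 0 0 0 0 0 -1" --pt "0 0 0 0 0 0 -1" --pt "0 0 0 0 0 0 -1" --pt "0 0 0 0 0 1.5 -1" --pt "0 0 0 0 0 2.2 -1"

```text
time_s: 33.2
position: [0.4593, 0.045, 0.0985]
tool_rot: [[0.032, 0.999, -0.003], [0.999, -0.032, 0.0], [0.0, -0.003, -1.0]]
ft_force: [0.5, -1.1, -0.2]
grip_width: 0.0002
gripper_force: 0.0
```

Request:
move_arm --pt "0 0 0 0 0 0.3 -1" --pt "0 0 0 0 0 0.6 -1" --pt "0 0 0 0 0 0.6 -1"

```text
time_s: 33.5
position: [0.4599, 0.0449, 0.0938]
tool_rot: [[0.032, 0.999, -0.0], [0.999, -0.032, 0.0], [0.0, -0.0, -1.0]]
ft_force: [0.8, 1.0, 0.2]
grip_width: 0.0001
gripper_force: 0.0
```

Request:
move_arm --pt "0 0 0 0 0 0.15 -1" --pt "0 0 0 0 0 0.3 -1" --pt "0 0 0 0 0 0.3 -1"

```text
time_s: 33.8
position: [0.4603, 0.0449, 0.0926]
tool_rot: [[0.032, 0.999, 0.002], [0.999, -0.032, -0.0], [-0.0, 0.002, -1.0]]
ft_force: [-5.1, 0.7, 17.2]
grip_width: 0.0001
gripper_force: 8.4
```

Request:
move_arm --pt "0 0 0 0 0 -4 -1" --pt "0 0 0 0 0 -8 -1" --pt "0 0 0 0 0 -12 0.65" --pt "0 0 0 -4 1 -13 0.65" --pt "0 0 0 -7 2 -13 0.65"

```text
time_s: 34.3
position: [0.4785, -0.0267, 0.2235]
tool_rot: [[0.031, 1.0, 0.005], [1.0, -0.031, -0.002], [-0.002, 0.005, -1.0]]
ft_force: [0.9, 0.5, -0.3]
grip_width: 0.0431
gripper_force: 0.0
```

Request:
move_arm --pt "0 0 0 -4 1 0 0.65" --pt "0 0 0 -8 3 0 0.65" --pt "0 0 0 -12 5 0 0.65" --pt "0 0 0 -16 6 0 0.65" --pt "0 0 0 -16 6 0 0.65"

```text
time_s: 34.8
position: [0.533, -0.1919, 0.2203]
tool_rot: [[0.037, 0.999, -0.0], [0.999, -0.037, -0.001], [-0.001, -0.0, -1.0]]
ft_force: [0.4, -0.1, -0.4]
grip_width: 0.0704
gripper_force: 0.0
```

```bash
python3 d.py 0.028 ring mallet; python3 -c "
from h import *
s=env.get_image('side')
for T in('ring','mallet'): print(T,[(r['pixel'],r['conf'],atz(s,r['pixel'],0)) for r in env.tip_of(T,s)])"
```

```text
t 34.8 pos [ 0.533  -0.1919  0.2203] f [ 0.4 -0.1 -0.4] w 0.07038922117144174 0.0
[[0.037, 0.999, -0.0], [0.999, -0.037, -0.001], [-0.001, -0.0, -1.0]]
ring outline [331. 242.  48.  53.] 0.93 [ 0.544 -0.259  0.028]
ring outline [575. 133. 131.  85.] 0.58 [ 0.776 -0.157  0.028]
ring tip [330. 236.] 0.87 [ 0.544 -0.264  0.   ]
mallet outline [405. 212.  67.  78.] 0.75 [ 0.62  -0.23   0.028]
mallet outline [322.  11. 214.  19.] 0.51 [ 0.541 -0.046  0.028]
mallet tip [398. 200.] 0.83 [ 0.618 -0.224  0.   ]
d31
ring [([324.0, 274.0], 0.85, array([ 0.5442798 , -0.25502485,  0.        ]))]
mallet [([348.6, 264.5], 0.64, array([ 0.61624656, -0.21514234,  0.        ]))]
```

Request:
move_arm --pt "0 0 8 -3 0.5 2 0.65" --pt "0 0 16 -7 1.4 5 0.65" --pt "0 0 24 -7 1.4 8 0.65" --pt "0 0 30 -7 1.4 11 0.65" --pt "0 0 30 -7 1.4 11 0.65"

```text
time_s: 35.7
position: [0.5426, -0.2566, 0.1075]
tool_rot: [[0.528, 0.849, -0.006], [0.849, -0.528, 0.005], [0.001, -0.008, -1.0]]
ft_force: [-0.3, -0.5, 0.3]
grip_width: 0.0704
gripper_force: 0.0
```

```bash
python3 d.py 0.028 ring; python3 -c "
from h import *
p=env.get_image('wrist');save(p,'w6');go([.544,-.262,.007])
m=env.outline_of('ring',p)[0]['mask'];k=cv2.minEnclosingCircle(np.argwhere(m)[:,::-1].astype(np.float32));print(k)"
```

```text
t 35.7 pos [ 0.5426 -0.2566  0.1075] f [-0.3 -0.5  0.3] w 0.07036231736154495 0.0
[[0.528, 0.849, -0.006], [0.849, -0.528, 0.005], [0.001, -0.008, -1.0]]
ring outline [323. 219.  80.  85.] 0.79 [ 0.544 -0.261  0.028]
ring outline [405. 110. 121.  98.] 0.35 [ 0.624 -0.227  0.028]
d33
go [0. 0. 0.] [-0.39  0.08 10.61]
((318.542236328125, 214.90150451660156), 41.5013427734375)
```

View pics/w6.png

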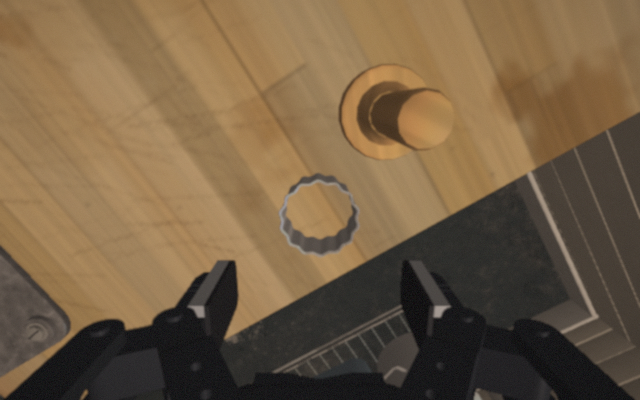

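Request:
move_arm --pt "0 0 0 -0.15 0.05 4 0.65" --pt "0 0 0 -0.15 0.05 7 0.65" --pt "0 0 0 -0.15 0.05 9 0.65" --pt "0 0 0 -0.15 0.05 10 0.65" --pt "0 0 0 -0.15 0.05 10 0.65" --squeeze 20

```text
time_s: 36.45
position: [0.5439, -0.2594, 0.011]
tool_rot: [[0.527, 0.85, -0.0], [0.85, -0.527, 0.0], [0.0, -0.0, -1.0]]
ft_force: [-0.7, 0.2, 0.1]
grip_width: 0.0706
gripper_force: 0.0
```

Request:
move_arm --pt "0 0 0 0 0 0 0" --pt "0 0 0 0 0 0 0" --pt "0 0 0 0 0 0 0" --pt "0 0 0 0 0 0 0" --pt "0 0 0 0 0 0 0"

```text
time_s: 36.95
position: [0.5446, -0.26, 0.0128]
tool_rot: [[0.528, 0.849, 0.003], [0.849, -0.528, -0.002], [-0.0, 0.003, -1.0]]
ft_force: [-0.4, -0.1, 6.5]
grip_width: 0.0529
gripper_force: 20.7
```

Request:
move_arm --pt "0 0 0 0 0 -3 0" --pt "0 0 0 0 0 -7 0" --pt "0 0 0 0 0 -11 0" --pt "0 0 0 0 0 -15 0" --pt "0 0 0 0 0 -17 0"

```text
time_s: 37.45
position: [0.5446, -0.2599, 0.1857]
tool_rot: [[0.527, 0.85, 0.005], [0.85, -0.527, -0.004], [-0.001, 0.007, -1.0]]
ft_force: [1.0, 0.0, -0.8]
grip_width: 0.0528
gripper_force: 21.3
```

Request:
move_arm --pt "0 0 0 3 -1.7 0 0" --pt "0 0 0 6.5 -3.6 0 0" --pt "0 0 0 10 -5.5 0 0" --pt "0 0 0 13.5 -7.4 0 0" --pt "0 0 0 13.5 -7.4 0 0"

```text
time_s: 37.95
position: [0.5521, -0.1016, 0.182]
tool_rot: [[0.524, 0.852, 0.001], [0.852, -0.524, 0.001], [0.001, 0.001, -1.0]]
ft_force: [0.5, -1.7, 0.2]
grip_width: 0.0527
gripper_force: 21.3
```

Request:
move_arm --pt "0 0 0 3 -1.7 0 0" --pt "0 0 0 6.5 -3.6 0 0" --pt "0 0 0 10 -5.5 0 0" --pt "0 0 0 13.3 -7.4 0 0" --pt "0 0 0 13.3 -7.4 0 0"

```text
time_s: 38.45
position: [0.5594, 0.0497, 0.1817]
tool_rot: [[0.524, 0.852, 0.001], [0.852, -0.524, 0.001], [0.001, 0.001, -1.0]]
ft_force: [0.3, -0.9, 0.0]
grip_width: 0.0524
gripper_force: 21.3
```

```bash
python3 -c "
from h import *
st();go([.5609,.0464,.104],[[.528,.849,0],[.849,-.528,0],[0,0,-1]])
p=env.get_image('wrist');print([(np.round(r['bbox']),r['conf']) for r in env.outline_of('ring',p)[:2]])"
```

```text
t 38.45 pos [0.5594 0.0497 0.1817] f [ 0.3 -0.9  0. ] w 0.0524238328965108 21.326376555953175
[[0.524, 0.852, 0.001], [0.852, -0.524, 0.001], [0.001, 0.001, -1.0]]
go [ 0.04 -0.07  0.27] [-0.21  0.29  7.77]
[(array([319., 281., 130., 138.]), 0.84), (array([307., 205., 309., 343.]), 0.4)]
```

Request:
move_arm --pt "0 0 0 -0.2 0.2 3 0" --pt "0 0 0 -0.2 0.2 5 0" --pt "0 0 0 -0.2 0.2 6.5 0" --pt "0 0 0 -0.2 0.2 7.3 0" --pt "0 0 0 -0.2 0.2 7.3 0"

```text
time_s: 39.05
position: [0.56, 0.0425, 0.1074]
tool_rot: [[0.529, 0.849, -0.001], [0.849, -0.529, 0.0], [-0.001, -0.001, -1.0]]
ft_force: [-0.6, -0.5, -0.9]
grip_width: 0.0527
gripper_force: 21.3
```

Request:
move_arm --pt "0 0 0 0 0 0.2 0" --pt "0 0 0 0 0 0.4 0" --pt "0 0 0 0 0 0.4 0"

```text
time_s: 39.35
position: [0.5604, 0.0434, 0.1043]
tool_rot: [[0.528, 0.849, 0.001], [0.849, -0.528, -0.0], [0.0, 0.001, -1.0]]
ft_force: [0.2, -0.1, -0.6]
grip_width: 0.0527
gripper_force: 21.3
```

Request:
move_arm --pt "0 0 0 0 0 0.15 0" --pt "0 0 0 0 0 0.15 0.65" --pt "0 0 0 0 0 0.15 0.65" --pt "0 0 0 0 0 0.15 0.65" --pt "0 0 0 0 0 0.15 0.65"

```text
time_s: 39.85
position: [0.5602, 0.0435, 0.1026]
tool_rot: [[0.528, 0.849, 0.0], [0.849, -0.528, -0.0], [0.0, 0.0, -1.0]]
ft_force: [0.5, 1.0, -0.1]
grip_width: 0.0703
gripper_force: 0.0
```

Request:
move_arm --pt "0 0 0 0 0 -3 0.65" --pt "0 0 0 0 0 -7 0.65" --pt "0 0 0 0 0 -11 0.65" --pt "0 0 0 -3 3 -13 0.65" --pt "0 0 0 -6 6 -13 0.65"

```text
time_s: 40.35
position: [0.5807, -0.0396, 0.2364]
tool_rot: [[0.526, 0.851, 0.007], [0.851, -0.526, -0.002], [0.002, 0.007, -1.0]]
ft_force: [0.8, 0.2, -0.6]
grip_width: 0.0707
gripper_force: 0.0
```

Request:
move_arm --pt "0 0 -6 -3 3 0 0.5" --pt "0 0 -12 -6 6 0 0.5" --pt "0 0 -18 -9 9 0 0.5" --pt "0 0 -24 -11 11 0 0.5" --pt "0 0 -30 -11 11 0 0.5"

```text
time_s: 40.85
position: [0.615, -0.1944, 0.2315]
tool_rot: [[0.032, 0.999, -0.001], [0.999, -0.032, -0.0], [-0.0, -0.001, -1.0]]
ft_force: [-0.9, 0.4, 1.0]
grip_width: 0.064
gripper_force: 0.0
```

```bash
python3 d.py 0.111 mallet ring; python3 -c "
from h import *
for n in('side','top'):
  s=env.get_image(n)
  for T in('ring','mallet'): print(T,[(r['pixel'],r['conf'],atz(s,r['pixel'],0),atz(s,r['pixel'],.09)) for r in env.tip_of(T,s)])"
```

```text
t 40.85 pos [ 0.615  -0.1944  0.2315] f [-0.9  0.4  1. ] w 0.06398540020625598 0.0
[[0.032, 0.999, -0.001], [0.999, -0.032, -0.0], [-0.0, -0.001, -1.0]]
mallet outline [320. 210.  54.  71.] 0.71 [ 0.617 -0.205  0.111]
mallet tip [321. 198.] 0.68 [ 0.617 -0.225  0.   ]
d36
ring [([322.1, 201.0], 0.58, array([0.5694057 , 0.22225312, 0.        ]), array([0.5590127 , 0.02521332, 0.09      ]))]
mallet [([348.0, 266.4], 0.63, array([ 0.61343728, -0.22456008,  0.        ]), array([ 0.59710185, -0.36129866,  0.09      ]))]
ring []
mallet [([395.0, 185.4], 0.6, array([ 0.60940108, -0.22790405,  0.        ]), array([ 0.56611064, -0.20822769,  0.09      ])), ([319.7, 211.5], 0.29, array([0.54866192, 0.04339431, 0.        ]), array([0.50892686, 0.04719019, 0.09      ]))]
```

Request:
move_arm --pt "0 0 0 -3.1 0.3 3 0.3" --pt "0 0 0 -3.1 0.3 7 0.3" --pt "0 0 0 -3.1 0.3 9 0.3" --pt "0 0 0 -3.1 0.3 9 0.3" --pt "0 0 0 -3.1 0.3 9 0.3"

```text
time_s: 41.9
position: [0.6173, -0.2217, 0.1435]
tool_rot: [[0.032, 0.999, 0.001], [0.999, -0.032, -0.001], [-0.0, 0.001, -1.0]]
ft_force: [0.6, -0.3, 0.0]
grip_width: 0.0556
gripper_force: 0.0
```

```bash
python3 d.py 0.111 mallet;python3 -c "
from h import *
p=env.get_image('wrist');print(proj(p,[.617,-.225,.111]))
im=p['color'][:,:,::-1];cv2.imwrite('pics/w7.png',cv2.resize(im,(480,300)))"
```

```text
t 41.9 pos [ 0.6173 -0.2217  0.1435] f [ 0.6 -0.3  0. ] w 0.055601119089016396 0.0
[[0.032, 0.999, 0.001], [0.999, -0.032, -0.001], [-0.0, 0.001, -1.0]]
mallet outline [316. 212.  76. 102.] 0.77 [ 0.617 -0.205  0.111]
mallet tip [318. 196.] 0.78 [ 0.618 -0.226  0.   ]
d39
[316.87372777 245.60589628]
```

View pics/w7.png

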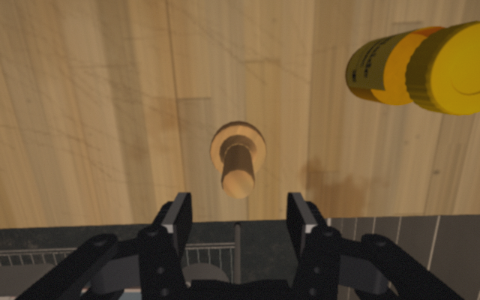

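Request:
move_arm --pt "0 0 0 -0.3 0 2 0.3" --pt "0 0 0 -0.3 0 4.5 0.3" --pt "0 0 0 -0.3 0 6.5 0.3" --pt "0 0 0 -0.3 0 7.9 0.3" --pt "0 0 0 -0.3 0 7.9 0.3" --squeeze 70

```text
time_s: 42.6
position: [0.6163, -0.2243, 0.0623]
tool_rot: [[0.032, 0.999, -0.002], [0.999, -0.032, 0.001], [0.001, -0.002, -1.0]]
ft_force: [-0.6, -0.3, 0.2]
grip_width: 0.0552
gripper_force: 0.0
```

Request:
move_arm --pt "0 0 0 0 0 0 -0.8" --pt "0 0 0 0 0 0 -0.8" --pt "0 0 0 0 0 0 -0.8" --pt "0 0 0 0 0 0 -0.8" --pt "0 0 0 0 0 0 -0.8"

```text
time_s: 43.1
position: [0.6173, -0.225, 0.065]
tool_rot: [[0.032, 0.999, 0.002], [0.999, -0.032, -0.001], [-0.001, 0.002, -1.0]]
ft_force: [-0.5, 0.9, 6.4]
grip_width: 0.0247
gripper_force: 68.3
```

Request:
move_arm --pt "0 0 0 0 0 -3 -0.8" --pt "0 0 0 0 0 -7 -0.8" --pt "0 0 0 0 0 -11 -0.8" --pt "0 0 0 0 0 -15 -0.8" --pt "0 0 0 0 0 -15 -0.8"

```text
time_s: 43.6
position: [0.6183, -0.2254, 0.2198]
tool_rot: [[0.032, 0.999, 0.009], [0.999, -0.032, -0.005], [-0.005, 0.01, -1.0]]
ft_force: [-0.1, -0.4, -2.1]
grip_width: 0.0245
gripper_force: 69.4
```

```bash
python3 -c "
from h import *
st();go([.4725,-.030,.20])"
```

```text
t 43.6 pos [ 0.6183 -0.2254  0.2198] f [-0.1 -0.4 -2.1] w 0.024515997649816025 69.4380784034729
[[0.032, 0.999, 0.009], [0.999, -0.032, -0.005], [-0.005, 0.01, -1.0]]
go [0. 0. 0.] [ 19.07 -15.22   1.74]
```

Request:
move_arm --pt "0 0 0 3 -2.5 0 -0.8" --pt "0 0 0 6 -5 0 -0.8" --pt "0 0 0 9 -7.5 0 -0.8" --pt "0 0 0 12 -10 0 -0.8" --pt "0 0 0 12 -10 0 -0.8"

```text
time_s: 44.1
position: [0.5177, -0.098, 0.2131]
tool_rot: [[0.03, 1.0, -0.003], [1.0, -0.03, 0.002], [0.002, -0.003, -1.0]]
ft_force: [-0.2, -1.5, -3.6]
grip_width: 0.0249
gripper_force: 70.0
```

Request:
move_arm --pt "0 0 0 3 -2.5 0 -0.8" --pt "0 0 0 7.1 -5.2 0 -0.8" --pt "0 0 0 7.1 -5.2 0 -0.8" --pt "0 0 0 7.1 -5.2 1 -0.8" --pt "0 0 0 7.1 -5.2 2 -0.8"

```text
time_s: 44.6
position: [0.4714, -0.0294, 0.1924]
tool_rot: [[0.033, 0.999, -0.0], [0.999, -0.033, -0.0], [-0.0, -0.0, -1.0]]
ft_force: [-0.1, 0.3, -2.9]
grip_width: 0.0245
gripper_force: 70.4
```

```bash
python3 -c "
from h import *
st();go([.4725,-.030,.185],[[.032,.9995,0],[.9995,-.032,0],[0,0,-1]])"
```

```text
t 44.6 pos [ 0.4714 -0.0294  0.1924] f [-0.1  0.3 -2.9] w 0.02445981774835555 70.36999225616455
[[0.033, 0.999, -0.0], [0.999, -0.033, -0.0], [-0.0, -0.0, -1.0]]
go [-0.    0.01 -0.04] [-0.05  0.11  0.74]
```

Request:
move_arm --pt "0 0 0 0 0.1 0.5 -0.8" --pt "0 0 0 0 0.1 1.0 -0.8" --pt "0 0 0 0 0.1 1.5 -0.8" --pt "0 0 0 0 0.1 2.0 -0.8" --pt "0 0 0 0 0.1 2.0 -0.8"

```text
time_s: 45.1
position: [0.4721, -0.029, 0.1731]
tool_rot: [[0.033, 0.999, -0.0], [0.999, -0.033, 0.0], [0.0, -0.0, -1.0]]
ft_force: [0.0, 0.1, -2.2]
grip_width: 0.0245
gripper_force: 70.7
```

Request:
move_arm --pt "0 0 0 0 0 0.2 -0.8" --pt "0 0 0 0 0 0.4 -0.8" --pt "0 0 0 0 0 0.4 -0.8"

```text
time_s: 45.4
position: [0.4723, -0.029, 0.1707]
tool_rot: [[0.032, 0.999, 0.002], [0.999, -0.032, -0.001], [-0.001, 0.002, -1.0]]
ft_force: [-2.8, -0.4, 11.1]
grip_width: 0.0241
gripper_force: 71.9
```

Request:
move_arm --pt "0 0 0 0 0 0.15 -0.8" --pt "0 0 0 0 0 0.3 -0.8" --pt "0 0 0 0 0 0.3 -0.8"

```text
time_s: 45.7
position: [0.4726, -0.0292, 0.1702]
tool_rot: [[0.032, 0.999, 0.004], [0.999, -0.032, -0.002], [-0.002, 0.004, -1.0]]
ft_force: [-9.3, 1.8, 34.9]
grip_width: 0.0246
gripper_force: 75.4
```

Request:
move_arm --pt "0 0 0 0 0 -2 -0.8" --pt "0 0 0 0 0 -5 -0.8" --pt "0 0 0 -3 1 -6 -0.8" --pt "0 0 0 -6 2.5 -6 -0.8" --pt "0 0 0 -9 4 -6 -0.8"

```text
time_s: 46.2
position: [0.5095, -0.121, 0.2267]
tool_rot: [[0.032, 0.999, 0.001], [0.999, -0.032, -0.0], [-0.0, 0.001, -1.0]]
ft_force: [0.3, 0.1, -3.2]
grip_width: 0.0245
gripper_force: 70.3
```

Request:
move_arm --pt "0 0 0 -3 1 0 -0.8" --pt "0 0 0 -6 2.2 0 -0.8" --pt "0 0 0 -6 2.2 0 -0.8" --pt "0 0 0 -6 2.2 3 -0.8" --pt "0 0 0 -6 2.2 5 -0.8"

```text
time_s: 46.7
position: [0.5286, -0.1802, 0.1748]
tool_rot: [[0.033, 0.999, -0.001], [0.999, -0.033, 0.001], [0.001, -0.001, -1.0]]
ft_force: [-0.6, -0.1, -4.3]
grip_width: 0.0244
gripper_force: 70.4
```

```bash
python3 -c "
from h import *
o=st();go([*o['position'][:2],.070],[[.032,.9995,0],[.9995,-.032,0],[0,0,-1]])"
```

```text
t 46.7 pos [ 0.5286 -0.1802  0.1748] f [-0.6 -0.1 -4.3] w 0.024421199959424135 70.4120671749115
[[0.033, 0.999, -0.001], [0.999, -0.033, 0.001], [0.001, -0.001, -1.0]]
go [-0.07 -0.06 -0.03] [-1.000e-02  1.000e-02  1.048e+01]
```

Request:
move_arm --pt "0 0 0 0 0 3 -0.8" --pt "0 0 0 0 0 6 -0.8" --pt "0 0 0 0 0 8.5 -0.8" --pt "0 0 0 0 0 10 -0.8" --pt "0 0 0 0 0 10.4 -0.8"

```text
time_s: 47.2
position: [0.5283, -0.1798, 0.0707]
tool_rot: [[0.032, 0.999, -0.003], [0.999, -0.032, 0.002], [0.002, -0.003, -1.0]]
ft_force: [-0.2, 0.3, -2.9]
grip_width: 0.0245
gripper_force: 70.4
```

Request:
move_arm --pt "0 0 0 0 0 0.2 -0.8" --pt "0 0 0 0 0 0.4 -0.8" --pt "0 0 0 0 0 0.4 -0.8"

```text
time_s: 47.5
position: [0.5294, -0.1808, 0.0691]
tool_rot: [[0.032, 0.999, 0.001], [0.999, -0.032, -0.001], [-0.0, 0.001, -1.0]]
ft_force: [0.2, -0.2, -2.7]
grip_width: 0.0245
gripper_force: 70.4
```

Request:
move_arm --pt "0 0 0 0 0 0.2 -0.8" --pt "0 0 0 0 0 0.4 -0.8" --pt "0 0 0 0 0 0.4 -0.8" --pt "0 0 0 0 0 0.4 -0.8"

```text
time_s: 47.9
position: [0.5293, -0.1809, 0.065]
tool_rot: [[0.032, 0.999, 0.001], [0.999, -0.032, -0.0], [-0.0, 0.001, -1.0]]
ft_force: [-2.3, 1.0, 4.0]
grip_width: 0.0249
gripper_force: 70.9
```

Contact. Release, rise, and look at the pin and ring.

Request:
move_arm --pt "0 0 0 0 0 0 0.2" --pt "0 0 0 0 0 0 0.2" --pt "0 0 0 0 0 0 0.2" --pt "0 0 0 0 0 -3 0.2" --pt "0 0 0 0 0 -7 0.2"

```text
time_s: 48.4
position: [0.5283, -0.1804, 0.1338]
tool_rot: [[0.032, 0.999, -0.004], [0.999, -0.032, 0.002], [0.002, -0.004, -1.0]]
ft_force: [0.6, 0.7, 0.6]
grip_width: 0.051
gripper_force: 0.0
```

Request:
move_arm --pt "0 0 0 0 0 -4 0.2" --pt "0 0 0 4 -1 -8 0.2" --pt "0 0 0 9 -3 -10 0.2" --pt "0 0 0 14 -5 -10 0.2" --pt "0 0 0 14 -5 -10 0.2"

```text
time_s: 48.9
position: [0.4823, -0.0362, 0.2356]
tool_rot: [[0.03, 1.0, 0.001], [1.0, -0.03, 0.0], [0.0, 0.001, -1.0]]
ft_force: [-0.1, 0.6, 0.6]
grip_width: 0.0515
gripper_force: 0.0
```

Run:
```python
from h import *
st();p=env.get_image("wrist");save(p,"w8");s=env.get_image("side")
for q in(p,s):
  for T,z in(("mallet",0),("ring",.09),("pin_top",.106),("pin_top",.118)): print(T,z,[(np.round(r["pixel"]),round(r["conf"],2),np.round(atz(q,r["pixel"],z),3)) for r in env.tip_of(T,q)[:2]])
a=p["color"][:,:,::-1];b=s["color"][170:290,270:390,::-1]
cv2.imwrite("pics/m2.png",np.hstack([cv2.resize(a,(480,300)),cv2.resize(b,(300,300),interpolation=2)]))
```

```text
t 48.9 pos [ 0.4823 -0.0362  0.2356] f [-0.1  0.6  0.6] w 0.051491532376198634 0.0
[[0.03, 1.0, 0.001], [1.0, -0.03, 0.0], [0.0, 0.001, -1.0]]
mallet 0 [(array([358., 286.]), 0.66, array([ 0.528, -0.181,  0.   ])), (array([284.,  83.]), 0.59, array([0.451, 0.055, 0.   ]))]
ring 0.09 []
pin_top 0.106 [(array([306., 184.]), 0.96, array([ 0.473, -0.027,  0.106]))]
pin_top 0.118 [(array([306., 184.]), 0.96, array([ 0.474, -0.024,  0.118]))]
mallet 0 [(array([317., 259.]), 0.66, array([ 0.531, -0.175,  0.   ]))]
ring 0.09 [(array([319., 197.]), 0.72, array([0.552, 0.057, 0.09 ])), (array([293., 201.]), 0.16, array([0.466, 0.038, 0.09 ]))]
pin_top 0.106 [(array([296., 202.]), 0.61, array([ 0.475, -0.012,  0.106]))]
pin_top 0.118 [(array([296., 202.]), 0.61, array([ 0.476, -0.038,  0.118]))]
```

View pics/m2.png

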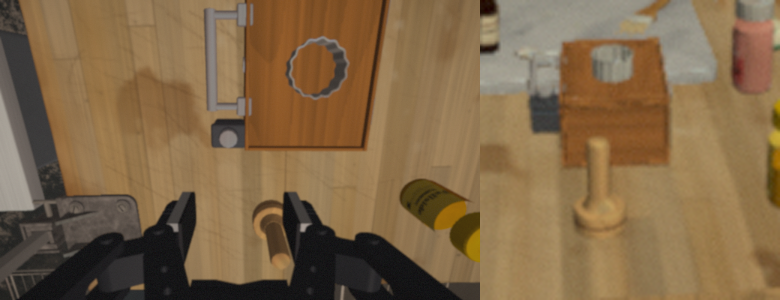

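```bash
python3 -c "
from rig import env
print(env.close_job())"
```

```text
the job is handed in; nothing more can be done
None
```

The job is handed in, but no verdict came back. By my last pictures and readings, the three jars stand in the wells, the flap is shut with the ring flat on it, the pin is driven down with the mallet, the mallet is upright on the worktop, and the bystanders were left alone.

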